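Set out the soldering place from the stack

TASK

Take the stack apart from the top down, one thing at a time: put the lidded tin upright in the round wooden dish, then the polished steel block in the square wooden tray, then the charcoal block in the rectangular steel pan, long side along long side, each lying flat inside the rim. Only when the charcoal lies in its pan, lay the small steel bar flat across the middle of the charcoal's top, pointing across its narrow width, and leave all four so. Never tip the tin over on the way.

Things in the scene. Friction and masses are not known exactly. Their poses are not given: they have to be found in the camera images.
- lidded_tin: Round white parts tin with a lid, 42 mm across, 18 mm high, 0.04 kg; starts on top of the stack. Origin: centre of its underside; z up.
- steel_block: Square polished grey steel bench block, 65 x 65 x 18 mm (x, y, z), about 0.6 kg; starts under the tin and on the charcoal block. Origin: centre of its underside; x and y along its sides, z up.
- charcoal: Black charcoal soldering block, 66 x 92 x 22 mm (x, y, z), about 0.06 kg, rigid, top flat to build on; bottom of the stack, on the bench top; only its two ends show at the start. Origin: centre of its underside; y along its long side, z up.
- steel_bar: Small plain grey steel bar, 19 x 62 x 13 mm (x, y, z), about 0.12 kg, lying alone on the bench top. Origin: centre of its underside; y along its length, z up.
- tin_dish: Round turned wooden dish, fixed to the bench, 72 mm across, inside 60 mm across; inner floor 4 mm and rim 9 mm above the bench. Origin: centre of its underside; z up.
- block_tray: Square dark wooden tray with low rim, fixed to the bench, outside 97 x 97 mm, inside 85 x 85 mm; inner floor 4 mm and rim 9 mm above the bench. Origin: centre of its underside; x and y along its sides, z up.
- pan: Rectangular dark sheet-steel soldering pan with low rim, fixed to the bench, outside 102 x 128 mm, inside 90 x 116 mm (x, y); inner floor 4 mm and rim 9 mm above the bench. Origin: centre of its underside; y along its long side, z up.
Not all that is in view belongs to the job. There is more than one size of the steel_block; the job needs the smaller.

How it is judged:
By the outcome, as a careful person would: the job done as asked, in the order asked, and still so for the second after the job is handed in, with the robot touching nothing.
It also fails if it takes over 99 s, if anything falls off the work surface, if the arm or the gripper's body presses on something with over 40 N, if the wrist force passes 120 N, or if a joint passes its speed limit or range.

ROBOT

A 6-joint arm with a two-finger parallel gripper is mounted at the origin on a cart in front of the work surface, level with it; the furniture and walls round the work are solid. World frame = base frame: x ahead of the robot, y to its left, z up, the work surface at z = 0. Lengths are in m, angles in rad, forces in N, time in s.
With the tool pointing down it reaches from about 0.25 to 0.725 m from the base axis. Payload 4 kg.
Tool frame: the origin (TCP) lies on the centre line of the jaws, within the pads' length; the fingertips stand 11 mm ahead of it and the grasp point (between the pads) lies 8 mm behind it; z points along the fingers, x is the direction in which the jaws open and shut, and the axes are right-handed (so a half turn about z gives the same grasp; the last joint's range is limited). The gripper opens to 85 mm and grips with 20 to 120 N. Pads are 22 mm wide; open, the fingers measure 114 mm over their backs; the gripper's body (76 mm by 85 mm) begins 54 mm behind the grasp point. The pads swing forward as they close: fully open they stand 13 mm farther back than shut.
Start: joints at [1.176, 0.241, 0.005, 1.335, 0, 1.571], TCP at [0.192, 0.462, 0.242] pointing down, gripper open.
Joint ranges: [-2.72, 2.72], [-1.05, 1.87], [-1.09, 1.28], [-1.99, 2.15], [-1.42, 1.44], [-3.14, 3.14]. Speed limits (rad/s): [2.79, 2.79, 3.14, 3.14, 3.14, 3.14].

INTERFACE

Orientations are given as a unit quaternion [x, y, z, w].
In Python, from workcell import bot, viewer, order gives the robot as it stands. The module is installed in compiled form; this text tells all that it offers.
- The arm moves only by the tool send_rows, never from a script. Its argument "increments" is a list that holds one entry, the list of rows, each a list of 4 numbers: the shift along the tool's x, y, z in m, then the turn about the tool's z in degrees. A call has exactly 8 rows; each row shifts and turns the pose as measured when the row begins, along the tool's axes as they then stand; what a row does not reach is not made up. A row lasts 1/10 s, in which the tool goes at most 50 mm and 8.59 degrees, less where a joint would pass 70% of its speed; a pose out of reach is approached as far as the arm can. A call is refused whole if a number of a shift passes 0.05 or a number of a turn 8.59, either way. A call with a gripper value outside its range is refused whole. "hand" is the closure, from -1 (fully open) to 1 (shut), so that 0 is half open, set as the call begins (left out, the last holds). The fingers move at their own pace and stop on an object; the grip force is fixed at half the most. Time passes only in rows, so rows that do not move let the fingers close, or fill a call up. It gives the time, the measured TCP pose, the force and the opening at its end, in the units of the state.
- bot.get_obs(): the state, without advancing time (a new reading comes with each control period).
- viewer.camera(name): name is "scene" or "side" or "wrist"; returns a dict with "image" (384x512x3 uint8, red, green, blue), "range_z" (384x512 float32, m along the optical axis (not along the pixel's ray), 0 where there is no reading), "camera_matrix" (3x3 intrinsics, pixels), "eye" and "rotation" of the camera in the world. Camera axes: x right, y down, z forward; pixel columns grow to the right and rows downward; lengths in m; the calibration is good to about 2 mm. A picture is of the moment at which its call begins.
- order.job_done(): hands the job in, once; it reports no verdict.
The state is a dict: "clock": time; "joint_pos": joint angles; "joint_vel": joint speeds; "tau": joint torques, N m; "eef_pos": TCP position; "tool_rot": TCP orientation; "ft_force": force on the tool from outside, world axes, zero at the start; "ft_torque": the same for the moment, N m; "grip_width": finger opening in m.
Only numpy, scipy, OpenCV 4.12 (cv2) and the standard library are available. Lean on these libraries where they do the work, as an engineer would, in place of code of your own. Each camera call takes 0.05 s, during which the arm holds its last target.

## Working session

There is one attempt and no reset: what is moved stays moved. The work goes in short steps, Python scripts to look and compute and a tool call to move; the robot and the scene stay as the last step left them, time stands still between calls to the robot, and variables do not carry over. Pictures are saved under pics/ and viewed, and the job is handed in when it is done.

Besides the shell and the picture viewer there is one more tool, called after "Request:" by a JSON object that holds its "api" and its "payload", one argument or row to a line. send_rows: Moves the arm, as the interface text tells. Its arguments: {"type":"object","properties":{"increments":{"type":"array","items":{"type":"array","items":{"type":"array","items":{"type":"number"}}}},"hand":{"type":"number"}},"required":["increments"]}

```bash
mkdir -p pics; cat > h.py <<'E'
import numpy as np, cv2
from workcell import bot, viewer, order
def cam(n,save=None,scale=1.5):
    c=viewer.camera(n)
    if save: cv2.imwrite('pics/'+save,cv2.resize(c['image'][:,:,::-1],None,fx=scale,fy=scale,interpolation=cv2.INTER_CUBIC))
    return c
def cloud(c):
    K=np.array(c['camera_matrix']);R=np.array(c['rotation'])
    z=c['range_z'];v,u=np.mgrid[:z.shape[0],:z.shape[1]]
    p=np.stack([(u-K[0,2])/K[0,0]*z,(v-K[1,2])/K[1,1]*z,z],-1)
    P=p@R.T+np.array(c['eye']);P[z==0]=np.nan
    return P
def ray(c,u,v,h):
    K=np.array(c['camera_matrix']);R=np.array(c['rotation']);e=np.array(c['eye'])
    d=R@np.array([(u-K[0,2])/K[0,0],(v-K[1,2])/K[1,1],1]);return e+d*(h-e[2])/d[2]
def st():
    o=bot.get_obs();print({k:np.round(o[k],4).tolist() for k in ['clock','joint_pos','eef_pos','tool_rot','ft_force','grip_width']})
    return o
E
python3 - <<'E'
from h import *
st()
for n in ['scene','side','wrist']:
    c=cam(n,n+'0.png');print(n,np.round(c['eye'],3),np.round(c['rotation'],3).tolist(),c['camera_matrix'][0])
    np.savez(n+'0.npz',**{k:c[k] for k in c})
E
```

```text
{'clock': 0.0, 'joint_pos': [1.176, 0.2414, 0.0037, 1.3352, 0.0, 1.5708], 'eef_pos': [0.1921, 0.461, 0.2414], 'tool_rot': [0.8321, 0.5547, -0.0009, 0.0006], 'ft_force': [-0.488, 0.1998, 0.4956], 'grip_width': 0.0855}
scene [-0.46  -0.947  0.73 ] [0.779, -0.332, 0.221, -0.483] [495.66542371   0.         260.11980701]
side [ 0.546 -1.012  0.501] [0.843, 0.008, -0.012, -0.538] [366.51383212   0.         249.84260807]
wrist [0.118 0.492 0.373] [0.821, 0.548, 0.087, 0.133] [283.45047659   0.         253.78089295]
```

```bash
sed -i "s/np.array(c\['rotation'\])/Rotation.from_quat(c['rotation']).as_matrix()/g; 1a from scipy.spatial.transform import Rotation" h.py; cat h.py | head -20
```

```text
import numpy as np, cv2
from scipy.spatial.transform import Rotation
from workcell import bot, viewer, order
def cam(n,save=None,scale=1.5):
    c=viewer.camera(n)
    if save: cv2.imwrite('pics/'+save,cv2.resize(c['image'][:,:,::-1],None,fx=scale,fy=scale,interpolation=cv2.INTER_CUBIC))
    return c
def cloud(c):
    K=np.array(c['camera_matrix']);R=Rotation.from_quat(c['rotation']).as_matrix()
    z=c['range_z'];v,u=np.mgrid[:z.shape[0],:z.shape[1]]
    p=np.stack([(u-K[0,2])/K[0,0]*z,(v-K[1,2])/K[1,1]*z,z],-1)
    P=p@R.T+np.array(c['eye']);P[z==0]=np.nan
    return P
def ray(c,u,v,h):
    K=np.array(c['camera_matrix']);R=Rotation.from_quat(c['rotation']).as_matrix();e=np.array(c['eye'])
    d=R@np.array([(u-K[0,2])/K[0,0],(v-K[1,2])/K[1,1],1]);return e+d*(h-e[2])/d[2]
def st():
    o=bot.get_obs();print({k:np.round(o[k],4).tolist() for k in ['clock','joint_pos','eef_pos','tool_rot','ft_force','grip_width']})
    return o
```

View pics/scene0.png

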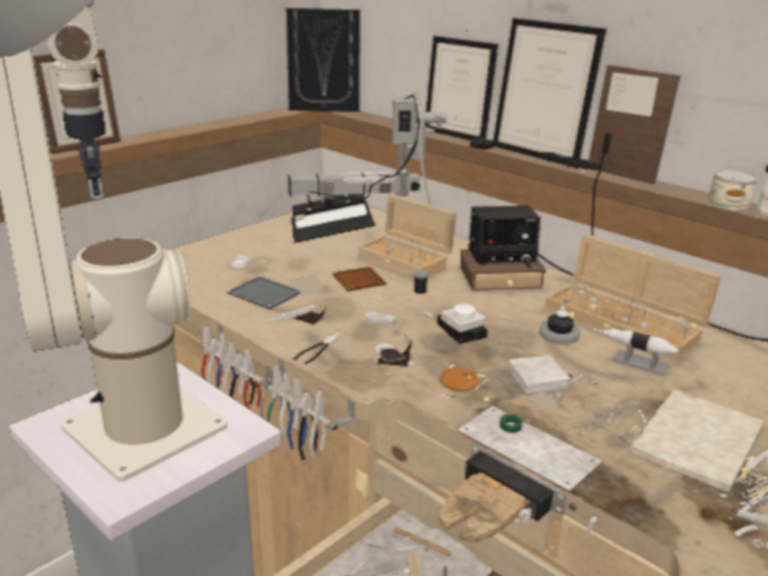

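View pics/side0.png

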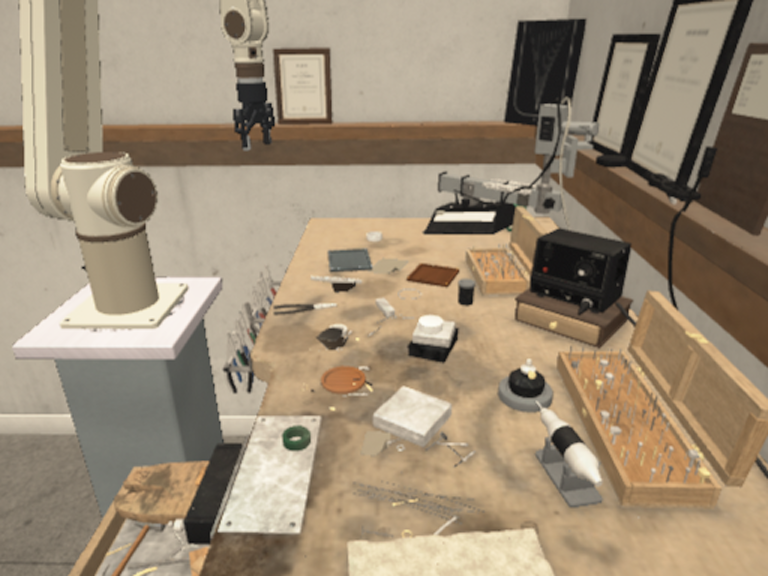

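View pics/wrist0.png

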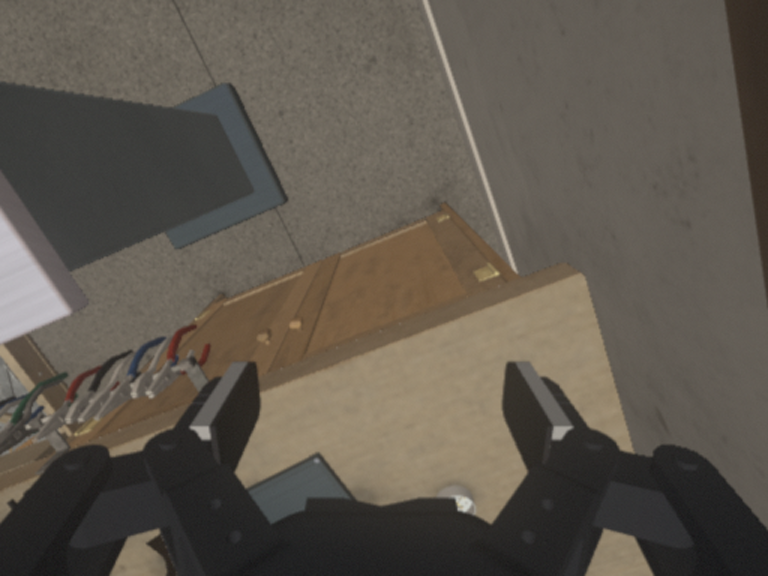

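Scene view: stack (462,320), dish (460,378), tray (358,278), pan (264,292), bar probably (380,318); a large pale block at (540,373). Now the metric top-down from depth.

```bash
cat > td.py <<'E'
from h import *
def topdown(c,P,name,x0=.1,x1=.8,y0=-.45,y1=.5,res=.0015):
    W=int((y1-y0)/res);H=int((x1-x0)/res);im=np.zeros((H,W,3),np.uint8);zz=np.full((H,W),-9.)
    ok=np.isfinite(P).all(-1)&(P[...,2]<.2)&(P[...,2]>-.02)
    p=P[ok];col=c['image'][ok]
    o=np.argsort(p[:,2]);p=p[o];col=col[o]
    i=((x1-p[:,0])/res).astype(int);j=((y1-p[:,1])/res).astype(int)
    m=(i>=0)&(i<H)&(j>=0)&(j<W)
    for a in (0,1):
        for b in (0,1):
            im[np.clip(i[m]+a,0,H-1),np.clip(j[m]+b,0,W-1)]=col[m][:,::-1]
    cv2.imwrite('pics/'+name,im)
E
python3 - <<'E'
from td import *
for n in ['scene','side']:
    c=dict(np.load(n+'0.npz'));P=cloud(c);topdown(c,P,n+'_td.png')
    for u,v in ([(462,308),(462,318),(460,332),(460,378),(358,278),(264,292),(380,318),(540,368),(420,282)] if n=='scene' else [(430,323),(433,336),(432,352),(344,380),(432,274),(350,260),(385,307),(412,408)]):
        u,v=int(u/1.5),int(v/1.5);print(n,u,v,np.round(P[v,u],4),c['image'][v,u])
E
```

```text
scene 308 205 [ 0.6099 -0.1665  0.0588] [239 231 222]
scene 308 212 [ 0.5967 -0.1779  0.0445] [209 201 191]
scene 306 221 [ 0.5846 -0.1819  0.0204] [88 80 75]
scene 306 252 [ 0.4726 -0.2714  0.0032] [177 115  55]
scene 238 185 [0.6434 0.1632 0.004 ] [124  75  43]
scene 176 194 [0.4469 0.258  0.003 ] [112 114 111]
scene 253 212 [ 0.5252 -0.0217  0.0119] [190 180 171]
scene 360 245 [ 0.581  -0.3714  0.0219] [212 202 191]
scene 280 188 [0.6854 0.0078 0.0312] [38 36 37]
side 286 215 [ 0.6113 -0.1804  0.059 ] [252 251 244]
side 288 224 [ 0.6163 -0.1912  0.0387] [227 220 199]
side 288 234 [ 0.6161 -0.2043  0.0168] [33 31 29]
side 229 253 [ 0.4704 -0.274   0.0052] [180 118  73]
side 288 182 [0.6412 0.1617 0.0064] [117  70  42]
side 233 173 [0.4443 0.2491 0.0058] [106 109 102]
side 256 204 [ 0.5324 -0.025   0.0135] [218 208 186]
side 274 272 [ 0.5747 -0.3738  0.0247] [231 222 201]
```

View pics/side_td.png

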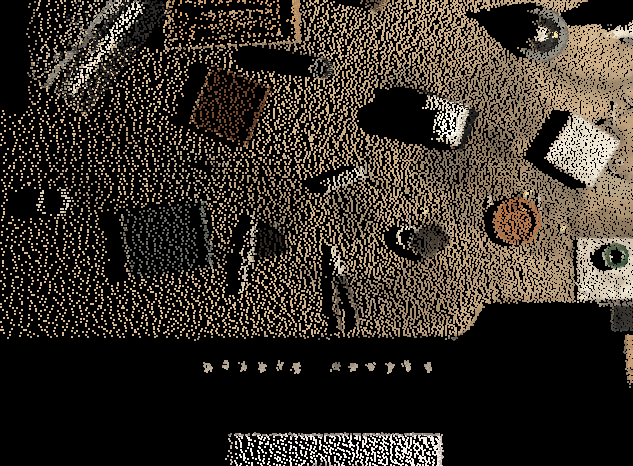

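View pics/scene_td.png

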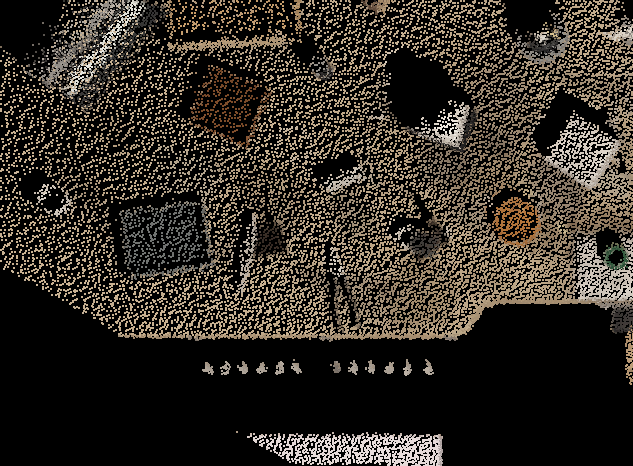

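```bash
cat > plan.py <<'E'
from h import *
import sys
# usage: plan.py x y z yawdeg(of tool x axis, mod 180) [turn cap] -> rows in tool frame
def pose():
    o=bot.get_obs();R=Rotation.from_quat(o['tool_rot']).as_matrix();return np.array(o['eef_pos']),R,np.degrees(np.arctan2(R[1,0],R[0,0]))
def plan(x,y,z,yaw,step=.045):
    p,R,y0=pose();d=np.array([x,y,z])-p
    dy=(yaw-y0+90)%180-90
    q=np.degrees(0)
    n=max(1,int(np.ceil(max(np.linalg.norm(d)/step,abs(dy)/8))))
    print('from',np.round(p,4),'yaw',round(y0,2),'d',np.round(d,4),'dyaw',round(dy,2),'turn',round(-dy,2),'rows',n,'tilt',np.round(R[:,2],4),'j6',round(bot.get_obs()['joint_pos'][5],2))
    for i in range(n):
        a=np.radians(y0+dy*i/n);X=np.array([np.cos(a),np.sin(a),0]);Y=np.array([np.sin(a),-np.cos(a),0])
        s=d/n;print([round(float(s@X),4),round(float(s@Y),4),round(float(-s[2]),4),round(-dy/n,2)])
if __name__=='__main__': plan(*map(float,sys.argv[1:6]))
E
python3 - <<'E'
from h import *
c=dict(np.load('wrist0.npz'));o=bot.get_obs();R=Rotation.from_quat(o['tool_rot']).as_matrix()
print(R.T@(c['eye']-o['eef_pos']));Rc=Rotation.from_quat(c['rotation']).as_matrix();print(np.round(R.T@Rc,3)); print(c['camera_matrix'])
E
python3 plan.py .45 -.05 .36 67
```

```text
[ 5.59825265e-06 -8.06999845e-02 -1.31274636e-01]
[[ 1.     0.001 -0.001]
 [-0.001  0.949  0.314]
 [ 0.001 -0.314  0.949]]
[[283.45047659   0.         253.78089295]
 [  0.         283.45047659 186.83579336]
 [  0.           0.           1.        ]]
from [0.1921 0.4611 0.2416] yaw 67.38 d [ 0.2579 -0.5111  0.1184] dyaw -0.38 turn 0.38 rows 13 tilt [-6.0e-04 -1.5e-03 -1.0e+00] j6 1.57
[-0.0287, 0.0334, -0.0091, np.float64(0.03)]
[-0.0286, 0.0334, -0.0091, np.float64(0.03)]
[-0.0286, 0.0335, -0.0091, np.float64(0.03)]
[-0.0286, 0.0335, -0.0091, np.float64(0.03)]
[-0.0286, 0.0335, -0.0091, np.float64(0.03)]
[-0.0286, 0.0335, -0.0091, np.float64(0.03)]
[-0.0286, 0.0335, -0.0091, np.float64(0.03)]
[-0.0285, 0.0335, -0.0091, np.float64(0.03)]
[-0.0285, 0.0335, -0.0091, np.float64(0.03)]
[-0.0285, 0.0336, -0.0091, np.float64(0.03)]
[-0.0285, 0.0336, -0.0091, np.float64(0.03)]
[-0.0285, 0.0336, -0.0091, np.float64(0.03)]
[-0.0285, 0.0336, -0.0091, np.float64(0.03)]
```

Request:
{"api": "send_rows", "payload": {
  "increments": [
    [[-0.028,0.034,-0.009,0],[-0.028,0.034,-0.009,0],[-0.028,0.034,-0.009,0],[-0.028,0.034,-0.009,0],[-0.028,0.034,-0.009,0],[-0.028,0.034,-0.009,0],[-0.028,0.034,-0.009,0],[-0.028,0.034,-0.009,0]]
  ],
  "hand": -1
}}

```text
clock: 0.95
eef_pos: [0.36, 0.1431, 0.3124]
tool_rot: [0.828, 0.56, -0.004, 0.002]
ft_force: [1.8, 0.8, 0.8]
grip_width: 0.0851
```

```bash
python3 plan.py .52 -.13 .34 67; python3 -c "
from td import *
c=cam('wrist','w1.png');P=cloud(c);np.savez('w1.npz',**c)
"
```

```text
from [0.36   0.1431 0.3124] yaw 68.18 d [ 0.16   -0.2731  0.0276] dyaw -1.18 turn 1.18 rows 8 tilt [-0.0042 -0.0068 -1.    ] j6 0.76
[-0.0243, 0.0313, -0.0034, np.float64(0.15)]
[-0.0242, 0.0313, -0.0034, np.float64(0.15)]
[-0.0241, 0.0314, -0.0034, np.float64(0.15)]
[-0.024, 0.0314, -0.0034, np.float64(0.15)]
[-0.0239, 0.0315, -0.0034, np.float64(0.15)]
[-0.0239, 0.0316, -0.0034, np.float64(0.15)]
[-0.0238, 0.0316, -0.0034, np.float64(0.15)]
[-0.0237, 0.0317, -0.0034, np.float64(0.15)]
```

View pics/w1.png

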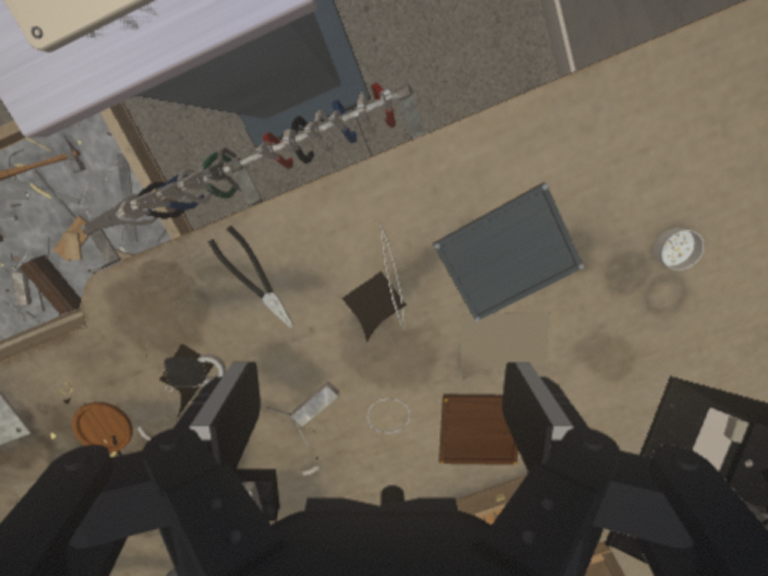

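Wrist view: pan (508,250), bar (314,404), tray (480,428, partly behind a finger), dish (102,428). Go on towards the stack.

Request:
{"api": "send_rows", "payload": {
  "increments": [
    [[-0.024,0.031,-0.003,0],[-0.024,0.031,-0.003,0],[-0.024,0.031,-0.003,0],[-0.024,0.031,-0.003,0],[-0.024,0.031,-0.003,0],[-0.024,0.031,-0.003,0],[-0.024,0.031,-0.003,0],[0,0,0,0]]
  ]
}}

```text
clock: 1.8
eef_pos: [0.5048, -0.1109, 0.3358]
tool_rot: [0.832, 0.555, -0.003, 0.003]
ft_force: [0.0, 0.1, 1.2]
grip_width: 0.0856
```

```bash
python3 -c "
from td import *
st()
c=cam('wrist','w2.png');P=cloud(c);np.savez('w2.npz',**c)
"
```

```text
{'clock': 1.8, 'joint_pos': [-0.2112, 0.2565, 0.2664, 1.5798, -0.009, 0.1822], 'eef_pos': [0.5048, -0.1109, 0.3358], 'tool_rot': [0.8316, 0.5553, -0.0029, 0.0034], 'ft_force': [0.0464, 0.1481, 1.1581], 'grip_width': 0.0856}
```

View pics/w2.png

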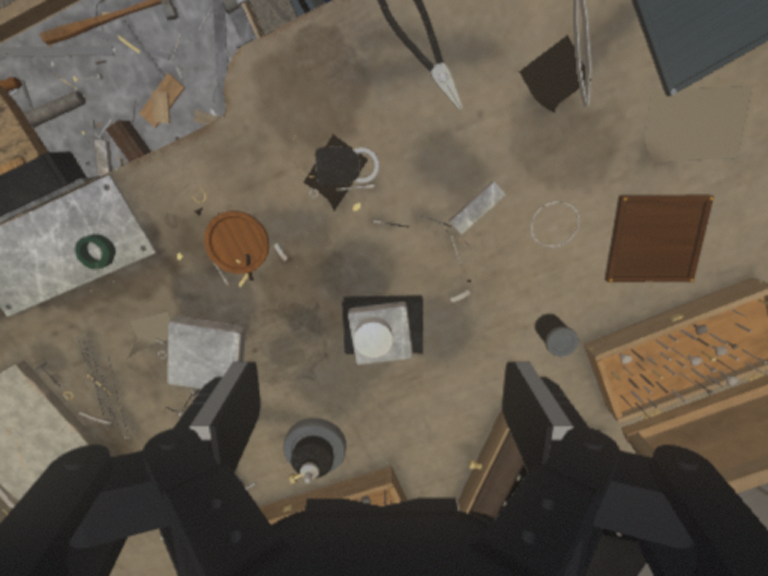

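Wrist view: stack with tin (375,340), block (380,333), charcoal (383,325); bar (477,207), dish (237,242), tray (660,238). Square steel blocks: in the stack (380,333) and loose at (205,355). Measuring.

```bash
cat > meas.py <<'E'
from h import *
def rect(c,mask,h,roi):
    m=np.zeros(mask.shape,np.uint8);x0,y0,x1,y1=[int(v/1.5) for v in roi];m[y0:y1,x0:x1]=mask[y0:y1,x0:x1]
    m=cv2.morphologyEx(m,cv2.MORPH_OPEN,np.ones((3,3)));m=cv2.morphologyEx(m,cv2.MORPH_CLOSE,np.ones((5,5)))
    cs,_=cv2.findContours(m,cv2.RETR_EXTERNAL,cv2.CHAIN_APPROX_NONE);k=max(cs,key=cv2.contourArea)
    W=np.array([ray(c,u,v,h)[:2] for u,v in k[:,0]])
    (cx,cy),(a,b),t=cv2.minAreaRect((W*1000).astype(np.float32))
    if a<b: t+=90;a,b=b,a   # t = direction of long side
    return k,np.round([cx,cy,a,b,t%180],1)
E
python3 - <<'E'
from meas import *
c=dict(np.load('w2.npz'));im=c['image'].astype(int);P=cloud(c);hsv=cv2.cvtColor(c['image'],cv2.COLOR_RGB2HSV).astype(int)
Z=P[...,2]
for n,(u,v) in dict(tin=(375,340),steel=(395,320),char=(415,345),bar=(477,207),dish=(225,232),tray=(660,238),big=(205,345),bench=(450,260)).items():
    a,b=int(u/1.5),int(v/1.5);print(n,im[b,a],hsv[b,a],np.round(P[b,a],4))
vis=c['image'][:,:,::-1].copy()
def do(n,m,h,roi):
    k,r=rect(c,m.astype(np.uint8),h,roi);print(n,r);cv2.drawContours(vis,[k],-1,(0,255,0),1)
do('tin',Z>.05,.058,(330,290,430,380))
do('steelZ',Z>.032,.040,(330,290,430,380))
do('steelC',(hsv[...,2]>110)&(hsv[...,1]<60),.040,(335,290,435,370))
do('stack',(Z>.012),.022,(330,285,440,370))
do('bigZ',Z>.012,.023,(155,310,250,392))
do('bar',(hsv[...,1]<50)&(hsv[...,2]>110),.013,(445,175,510,237))
do('dish',(hsv[...,1]>135),.009,(195,200,275,280))
do('tray',(hsv[...,1]>120),.009,(595,185,720,290))
cv2.imwrite('pics/v2.png',cv2.resize(vis[90:270,90:512],None,fx=1.8,fy=1.8,interpolation=cv2.INTER_CUBIC))
c=dict(np.load('w1.npz'));hsv=cv2.cvtColor(c['image'],cv2.COLOR_RGB2HSV).astype(int);vis=c['image'][:,:,::-1].copy()
print(hsv[int(250/1.5),int(508/1.5)])
do('pan',(hsv[...,0]>60)&(hsv[...,0]<130)&(hsv[...,2]<110),.009,(425,175,595,325))
do('bar1',(hsv[...,1]<50)&(hsv[...,2]>110),.013,(280,375,345,435))
cv2.imwrite('pics/v1.png',vis[100:300,150:420])
E
```

```text
tin [182 183 176] [ 34  10 183] [ 0.6134 -0.1651  0.058 ]
steel [152 150 143] [ 23  15 152] [ 0.6078 -0.1401  0.0399]
char [51 49 47] [15 20 51] [ 0.6546 -0.134   0.0203]
bar [125 123 118] [ 21  14 125] [ 0.532  -0.0142  0.0111]
dish [121  81  48] [ 14 154 121] [ 0.4525 -0.2795  0.0039]
tray [81 56 40] [ 12 129  81] [0.6423 0.1633 0.0028]
big [141 139 135] [ 20  11 141] [ 0.5603 -0.3588  0.0247]
bench [127 114  93] [ 19  68 127] [ 5.795e-01 -5.980e-02 -3.000e-04]
tin [ 611.1 -166.9   42.2   40.   157.8]
steelZ [ 617.5 -161.7   66.5   64.3  165.2]
steelC [ 619.6 -162.3   68.7   65.3  166.4]
stack [ 623.7 -161.7   91.    80.3   69.3]
bigZ [ 577.8 -363.3   97.3   91.    56.9]
bar [531.8 -15.2  63.1  21.7 111.1]
dish [ 467.9 -272.6   68.    67.7  109.6]
tray [641.7 157.   95.6  93.9  67.6]
[90 16 79]
pan [438.2 249.9 118.8  93.2  98.3]
bar1 [531.5 -15.9  66.2  22.7 111.7]
```

View pics/v2.png

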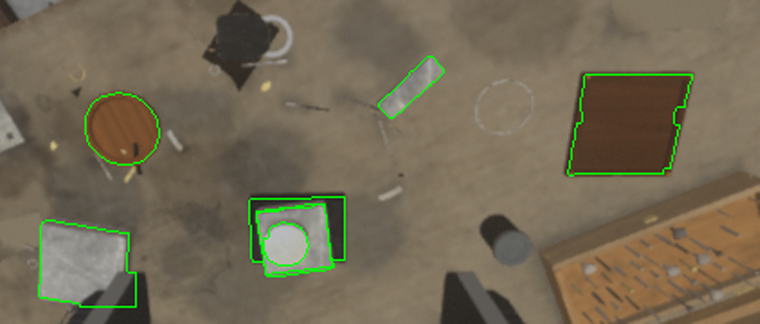

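View pics/v1.png

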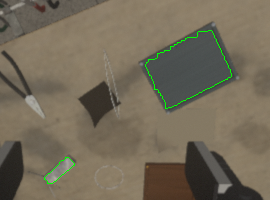

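The loose block (205,355) measures over 90 mm by depth mask, while the one in the stack measures 66 x 64 mm and lies under the tin on the charcoal: that is the smaller one meant. The enlarged crop confirms it. Now to the tin at (0.611,-0.167).

```bash
python3 plan.py .611 -.167 .12 70
```

```text
from [ 0.5037 -0.1092  0.3358] yaw 67.54 d [ 0.1073 -0.0578 -0.2158] dyaw 2.46 turn -2.46 rows 6 tilt [-0.0023 -0.0076 -1.    ] j6 0.18
[-0.0021, 0.0202, 0.036, np.float64(-0.41)]
[-0.0022, 0.0202, 0.036, np.float64(-0.41)]
[-0.0024, 0.0202, 0.036, np.float64(-0.41)]
[-0.0025, 0.0202, 0.036, np.float64(-0.41)]
[-0.0027, 0.0201, 0.036, np.float64(-0.41)]
[-0.0028, 0.0201, 0.036, np.float64(-0.41)]
```

Request:
{"api": "send_rows", "payload": {
  "increments": [
    [[-0.002,0.02,0.036,0],[-0.002,0.02,0.036,0],[-0.002,0.02,0.036,0],[-0.002,0.02,0.036,0],[-0.002,0.02,0.036,0],[-0.002,0.02,0.036,0],[0,0,0,0],[0,0,0,0]]
  ]
}}

```text
clock: 2.65
eef_pos: [0.6106, -0.1576, 0.1142]
tool_rot: [0.829, 0.56, -0.002, 0.0]
ft_force: [0.5, -0.5, 0.8]
grip_width: 0.0851
```

```bash
python3 plan.py .611 -.167 .052 67;python3 -c "
from td import *
c=cam('wrist','w3.png')
"
```

```text
from [ 0.6106 -0.1576  0.1142] yaw 68.06 d [ 0.0004 -0.0094 -0.0622] dyaw -1.06 turn 1.06 rows 2 tilt [-0.0034 -0.0029 -1.    ] j6 0.13
[-0.0043, 0.0019, 0.0311, np.float64(0.53)]
[-0.0043, 0.002, 0.0311, np.float64(0.53)]
```

View pics/w3.png

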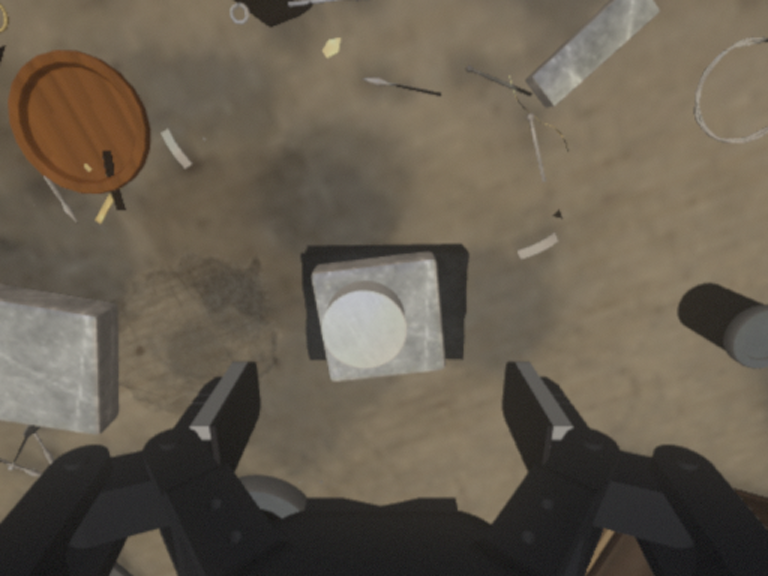

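Tin at (365,327), slightly left of jaw centre, agreeing with the planned -9 mm.

Request:
{"api": "send_rows", "payload": {
  "increments": [
    [[-0.005,0.002,0.0,0],[-0.004,0.002,0.01,0],[0,0,0.025,0],[0,0,0.02,0],[0,0,0.006,0],[0,0,0,0],[0,0,0,0],[0,0,0,0]]
  ]
}}

```text
clock: 3.5
eef_pos: [0.6157, -0.1693, 0.0657]
tool_rot: [0.828, 0.56, 0.005, 0.009]
ft_force: [1.1, 0.2, 0.3]
grip_width: 0.0856
```

```bash
python3 plan.py .611 -.167 .052 67;python3 -c "
from td import *
c=cam('wrist','w4.png');c=cam('side','s4.png')
cv2.imwrite('pics/s4c.png',cv2.resize(c['image'][160:260,220:380,::-1],None,fx=4,fy=4))
"
```

```text
from [ 0.6157 -0.1693  0.0657] yaw 68.11 d [-0.0047  0.0023 -0.0137] dyaw -1.11 turn 1.11 rows 1 tilt [ 0.0183 -0.0089 -0.9998] j6 0.12
[0.0004, -0.0052, 0.0137, np.float64(1.11)]
```

View pics/s4c.png

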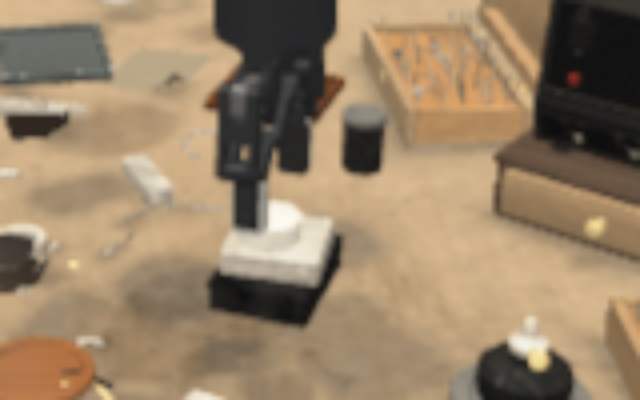

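View pics/w4.png

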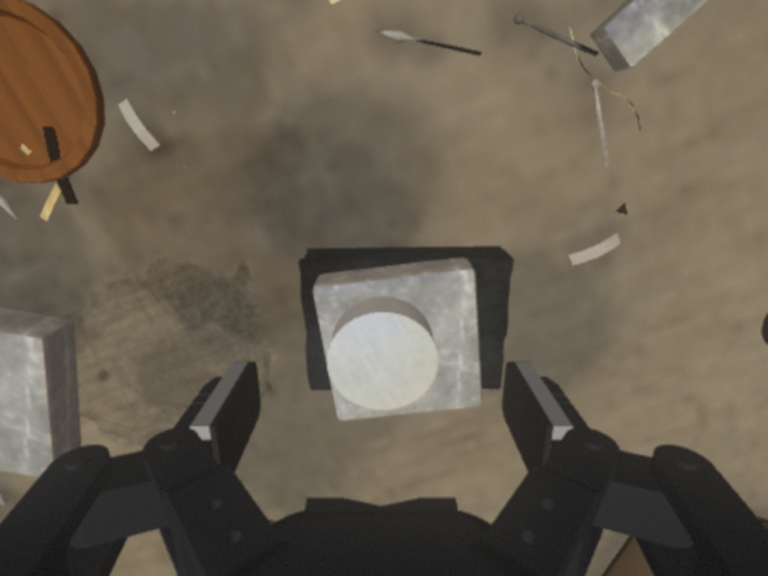

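Tin (382,355) is between the jaws; the descent fell short (z 0.0657), so go on.

Request:
{"api": "send_rows", "payload": {
  "increments": [
    [[0,-0.005,0.008,0],[0,-0.002,0.006,0],[0,0,0.003,0],[0,0,0,0],[0,0,0,0],[0,0,0,0],[0,0,0,0],[0,0,0,0]]
  ]
}}

```text
clock: 4.4
eef_pos: [0.6096, -0.1666, 0.0477]
tool_rot: [0.828, 0.56, 0.006, 0.009]
ft_force: [-0.4, -0.1, 0.0]
grip_width: 0.0855
```

```bash
python3 plan.py .611 -.167 .052 67
```

```text
from [ 0.6096 -0.1666  0.0477] yaw 68.13 d [ 0.0014 -0.0004  0.0043] dyaw -1.13 turn 1.13 rows 1 tilt [ 0.0197 -0.0092 -0.9998] j6 0.12
[0.0001, 0.0015, -0.0043, np.float64(1.13)]
```

Request:
{"api": "send_rows", "payload": {
  "increments": [
    [[0,0.001,-0.004,0],[0,0,0,0],[0,0,0,0],[0,0,0,0],[0,0,0,0],[0,0,0,0],[0,0,0,0],[0,0,0,0]]
  ]
}}

```text
clock: 5.2
eef_pos: [0.6109, -0.1671, 0.0526]
tool_rot: [0.828, 0.56, 0.006, 0.01]
ft_force: [-0.2, 0.5, 0.0]
grip_width: 0.0856
```

```bash
python3 plan.py .611 -.167 .052 67
```

```text
from [ 0.6109 -0.1671  0.0526] yaw 68.12 d [ 0.0001  0.0001 -0.0006] dyaw -1.12 turn 1.12 rows 1 tilt [ 0.0207 -0.0095 -0.9997] j6 0.12
[0.0001, 0.0001, 0.0006, np.float64(1.12)]
```

Request:
{"api": "send_rows", "payload": {
  "increments": [
    [[0,0,0,0],[0,0,0,0],[0,0,0,0],[0,0,0,0],[0,0,0,0],[0,0,0,0],[0,0,0,0],[0,0,0,0]]
  ],
  "hand": 1
}}

```text
clock: 6.0
eef_pos: [0.6112, -0.1671, 0.053]
tool_rot: [0.828, 0.56, 0.006, 0.01]
ft_force: [-0.2, 0.2, 0.8]
grip_width: 0.0387
```

```bash
python3 -c "
from td import *
st()
c=cam('side')
cv2.imwrite('pics/s5c.png',cv2.resize(c['image'][180:250,240:340,::-1],None,fx=6,fy=6))
"
```

```text
{'clock': 6.0, 'joint_pos': [-0.2652, 0.6176, 0.0725, 1.0026, -0.0037, 0.1165], 'eef_pos': [0.6112, -0.1671, 0.053], 'tool_rot': [0.8283, 0.5601, 0.0061, 0.01], 'ft_force': [-0.1743, 0.2085, 0.7641], 'grip_width': 0.0387}
```

View pics/s5c.png

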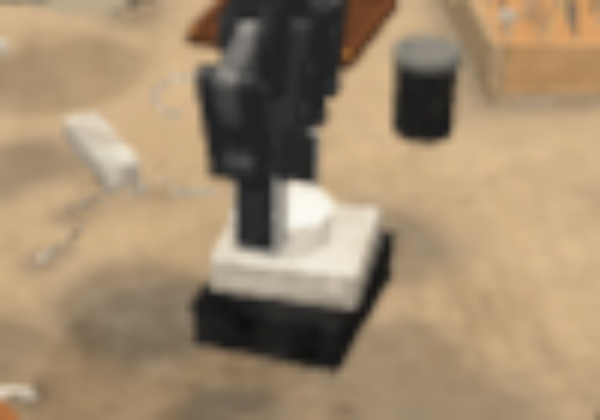

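Side crop: fingers on the tin, tin upright on the block. Lift gently and check the grip.

Request:
{"api": "send_rows", "payload": {
  "increments": [
    [[0,0,-0.005,0],[0,0,-0.01,0],[0,0,-0.02,0],[0,0,-0.02,0],[0,0,-0.02,0],[0,0,-0.01,0],[0,0,0,0],[0,0,0,0]]
  ]
}}

```text
clock: 6.85
eef_pos: [0.6087, -0.1661, 0.1434]
tool_rot: [0.828, 0.56, 0.006, 0.01]
ft_force: [-0.2, -0.4, 0.0]
grip_width: 0.0385
```

```bash
python3 plan.py .469 -.273 .13 68;python3 -c "
from td import *
c=cam('wrist','w6.png');np.savez('w6.npz',**c)
c=cam('side')
cv2.imwrite('pics/s6c.png',cv2.resize(c['image'][150:250,220:360,::-1],None,fx=5,fy=5))
"
```

```text
from [ 0.6087 -0.1661  0.1434] yaw 68.13 d [-0.1397 -0.1069 -0.0134] dyaw -0.13 turn 0.13 rows 4 tilt [ 0.0204 -0.0095 -0.9997] j6 0.12
[-0.0378, -0.0224, 0.0033, np.float64(0.03)]
[-0.0378, -0.0224, 0.0033, np.float64(0.03)]
[-0.0378, -0.0224, 0.0033, np.float64(0.03)]
[-0.0378, -0.0224, 0.0033, np.float64(0.03)]
```

View pics/s6c.png

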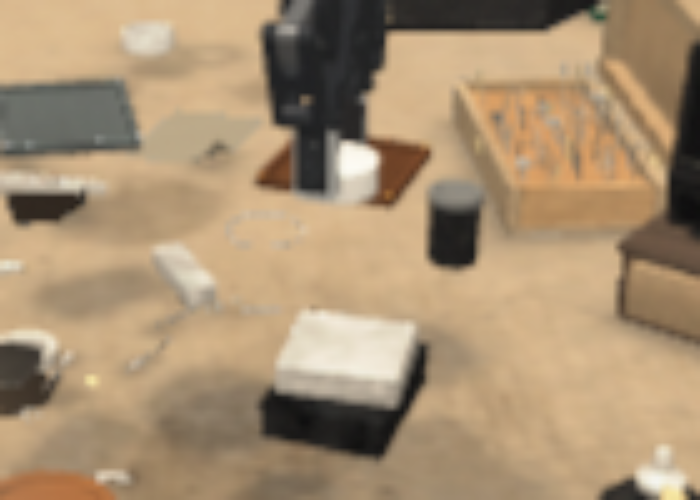

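View pics/w6.png

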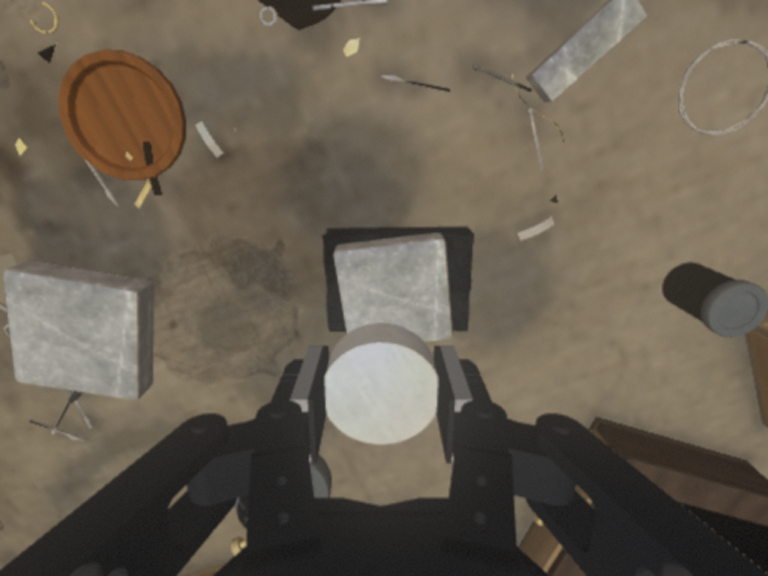

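Tin is held upright between the pads (382,390); block and charcoal undisturbed; dish at (122,115). Measure the tin in the hand and the dish again.

```bash
python3 - <<'E'
from meas import *
c=dict(np.load('w6.npz'));hsv=cv2.cvtColor(c['image'],cv2.COLOR_RGB2HSV).astype(int);P=cloud(c);Z=P[...,2];vis=c['image'][:,:,::-1].copy()
print(np.round(P[260,254],4))
def do(n,m,h,roi):
    k,r=rect(c,m.astype(np.uint8),h,roi);print(n,r);cv2.drawContours(vis,[k],-1,(0,255,0),1);return k
do('tin',(hsv[...,2]>150)&(hsv[...,1]<40)&(Z>.12),.1484,(315,325,440,450))
k=do('dishouter',(hsv[...,1]>125),.009,(50,40,195,190))
# bottom outline at z=0, top at .009
do('steel',(hsv[...,2]>105)&(hsv[...,1]<40)&(Z>.03)&(Z<.05),.040,(330,230,460,345))
do('big',(hsv[...,2]>95)&(hsv[...,1]<40)&(Z>.0),.025,(0,260,160,400))
cv2.imwrite('pics/v6.png',vis)
E
```

```text
[ 0.6101 -0.1665  0.147 ]
tin [ 610.8 -167.    40.5   38.1  157.8]
dishouter [ 469.  -272.3   70.8   70.2   25. ]
steel [ 618.6 -161.8   65.9   63.7  165.2]
big [ 572.7 -365.8   91.1   90.8   57.9]
```

View pics/v6.png

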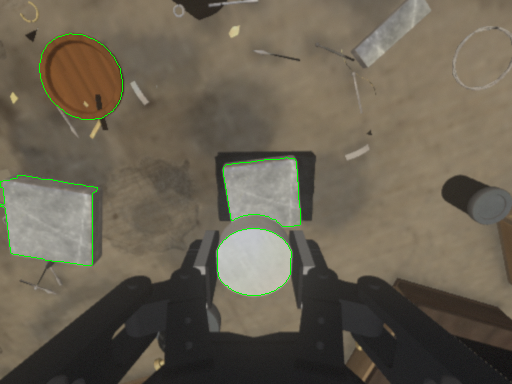

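Request:
{"api": "send_rows", "payload": {
  "increments": [
    [[-0.036,-0.022,0.003,0],[-0.036,-0.022,0.003,0],[-0.036,-0.022,0.003,0],[-0.028,-0.016,0.003,0],[-0.01,-0.006,0.003,0],[0,0,0,0],[0,0,0,0],[0,0,0,0]]
  ]
}}

```text
clock: 7.75
eef_pos: [0.4672, -0.2682, 0.1174]
tool_rot: [0.827, 0.562, 0.004, 0.004]
ft_force: [-1.5, -0.6, -0.4]
grip_width: 0.0387
```

```bash
python3 plan.py .467 -.2715 .06 68
```

```text
from [ 0.4672 -0.2682  0.1174] yaw 68.38 d [-0.0002 -0.0033 -0.0574] dyaw -0.38 turn 0.38 rows 2 tilt [ 0.0104 -0.0026 -0.9999] j6 -0.15
[-0.0016, 0.0005, 0.0287, np.float64(0.19)]
[-0.0016, 0.0005, 0.0287, np.float64(0.19)]
```

Request:
{"api": "send_rows", "payload": {
  "increments": [
    [[-0.002,0,0.02,0],[-0.002,0.001,0.025,0],[0,0,0.02,0],[0,0,0.01,0],[0,0,0,0],[0,0,0,0],[0,0,0,0],[0,0,0,0]]
  ]
}}

```text
clock: 8.55
eef_pos: [0.4784, -0.2696, 0.0438]
tool_rot: [0.824, 0.567, 0.007, 0.009]
ft_force: [-0.9, -0.9, -0.7]
grip_width: 0.0387
```

```bash
python3 plan.py .467 -.2715 .018 68;python3 -c "
from td import *
c=cam('wrist','w7.png')
"
```

```text
from [ 0.4784 -0.2696  0.0438] yaw 69.07 d [-0.0114 -0.0019 -0.0258] dyaw -1.07 turn 1.07 rows 1 tilt [ 0.0209 -0.0063 -0.9998] j6 -0.15
[-0.0059, -0.0099, 0.0258, np.float64(1.07)]
```

View pics/w7.png

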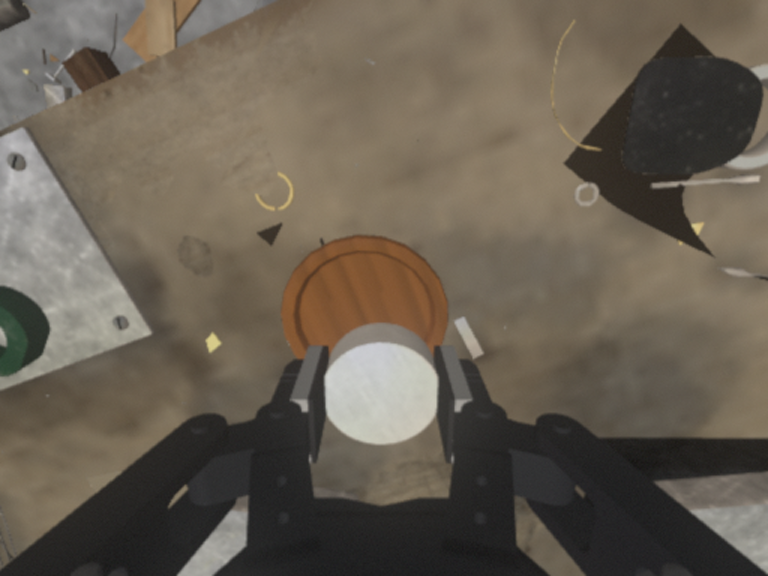

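Tin (382,385) sits 10 mm too far in tool +y and 6 mm in +x relative to the dish (365,315): correct before lowering.

Request:
{"api": "send_rows", "payload": {
  "increments": [
    [[-0.004,-0.006,0,0],[-0.002,-0.004,0.0,0],[0,0,0.005,0],[0,0,0.004,0],[0,0,0,0],[0,0,0,0],[0,0,0,0],[0,0,0,0]]
  ]
}}

```text
clock: 9.4
eef_pos: [0.4663, -0.2727, 0.0352]
tool_rot: [0.824, 0.566, 0.007, 0.01]
ft_force: [0.3, -0.5, 1.0]
grip_width: 0.0389
```

```bash
python3 plan.py .467 -.2715 .018 68
```

```text
from [ 0.4663 -0.2727  0.0352] yaw 69.0 d [ 0.0007  0.0012 -0.0172] dyaw -1.0 turn 1.0 rows 1 tilt [ 0.0232 -0.0076 -0.9997] j6 -0.17
[0.0014, 0.0002, 0.0172, np.float64(1.0)]
```

Request:
{"api": "send_rows", "payload": {
  "increments": [
    [[0.001,0,0.004,0],[0,-0.001,0.004,0],[0,-0.001,0.004,0],[0,0,0.003,0],[0,0,0,0],[0,0,0,0],[0,0,0,0],[0,0,0,0]]
  ]
}}

```text
clock: 10.2
eef_pos: [0.4655, -0.2711, 0.0189]
tool_rot: [0.824, 0.567, 0.008, 0.01]
ft_force: [0.1, -0.4, 0.1]
grip_width: 0.0386
```

```bash
python3 plan.py .467 -.2715 .018 68; python3 -c "
from h import *
c=cam('side')
cv2.imwrite('pics/s8c.png',cv2.resize(c['image'][200:290,170:290,::-1],None,fx=6,fy=6))
st()"
```

```text
from [ 0.4655 -0.2711  0.0189] yaw 69.02 d [ 0.0015 -0.0004 -0.0009] dyaw -1.02 turn 1.02 rows 1 tilt [ 0.0238 -0.0079 -0.9997] j6 -0.16
[0.0001, 0.0015, 0.0009, np.float64(1.02)]
{'clock': 10.25, 'joint_pos': [-0.5301, 0.5011, -0.2479, 0.7972, 0.0052, -0.164], 'eef_pos': [0.4656, -0.2711, 0.0189], 'tool_rot': [0.8239, 0.5665, 0.0076, 0.01], 'ft_force': [1.1745, 0.0889, -0.2435], 'grip_width': 0.0391}
```

View pics/s8c.png

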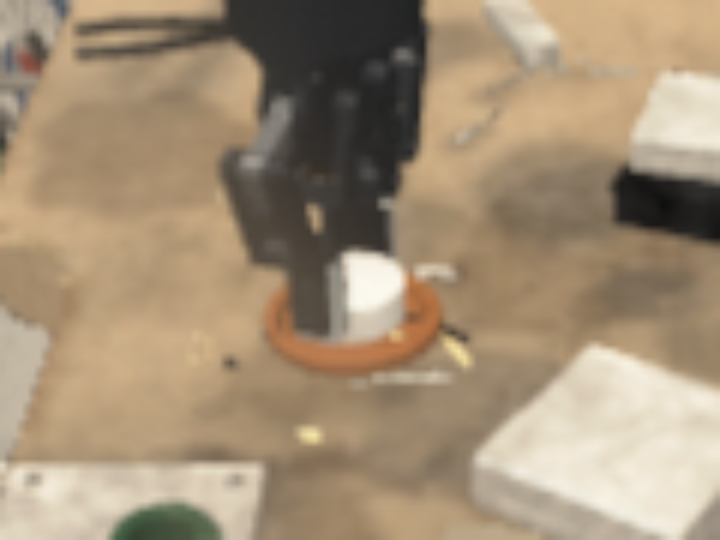

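Tin hovers inside the dish rim, upright, ~2 mm above the floor. Lower 1 mm and open.

Request:
{"api": "send_rows", "payload": {
  "increments": [
    [[0,0.001,0.002,0],[0,0,0.0,0],[0,0,0,0],[0,0,0,0],[0,0,0,0],[0,0,0,0],[0,0,0,0],[0,0,0,0]]
  ]
}}

```text
clock: 11.05
eef_pos: [0.4667, -0.2719, 0.0171]
tool_rot: [0.824, 0.566, 0.007, 0.01]
ft_force: [0.5, -0.3, -0.2]
grip_width: 0.0384
```

Request:
{"api": "send_rows", "payload": {
  "increments": [
    [[0,0,0,0],[0,0,0.0,0],[0,0,0,0],[0,0,0,0],[0,0,0,0],[0,0,0,0],[0,0,0,0],[0,0,0,0]]
  ],
  "hand": -1
}}

```text
clock: 11.85
eef_pos: [0.467, -0.2714, 0.0172]
tool_rot: [0.824, 0.567, 0.008, 0.01]
ft_force: [0.4, -0.2, -0.5]
grip_width: 0.0854
```

Request:
{"api": "send_rows", "payload": {
  "increments": [
    [[0,0,-0.01,0],[0,0,-0.02,0],[0,0,-0.03,0],[0,0,-0.04,0],[0,0,-0.04,0],[0,0,-0.02,0],[0,0,-0.01,0],[0,0,0,0]]
  ]
}}

```text
clock: 12.65
eef_pos: [0.4617, -0.2696, 0.1972]
tool_rot: [0.824, 0.567, 0.008, 0.01]
ft_force: [-1.2, -0.2, -0.6]
grip_width: 0.0856
```

```bash
python3 plan.py .53 -.2 .25 75; python3 -c "
from h import *
c=cam('wrist','w9.png')
P=cloud(c);m=(P[...,2]>.015)&(abs(P[...,0]-.468)<.04)&(abs(P[...,1]+.272)<.04);print(np.nanmean(P[m],0),np.percentile(P[m][:,2],[10,50,90]))
"
```

```text
from [ 0.4617 -0.2696  0.1972] yaw 69.03 d [0.0683 0.0696 0.0528] dyaw 5.97 turn -5.97 rows 3 tilt [ 0.0245 -0.0076 -0.9997] j6 -0.17
[0.0298, 0.013, -0.0176, np.float64(-1.99)]
[0.0293, 0.014, -0.0176, np.float64(-1.99)]
[0.0288, 0.015, -0.0176, np.float64(-1.99)]
[ 0.44604617 -0.27330473  0.24935398] [0.21880351 0.26733466 0.27758741]
```

View pics/w9.png

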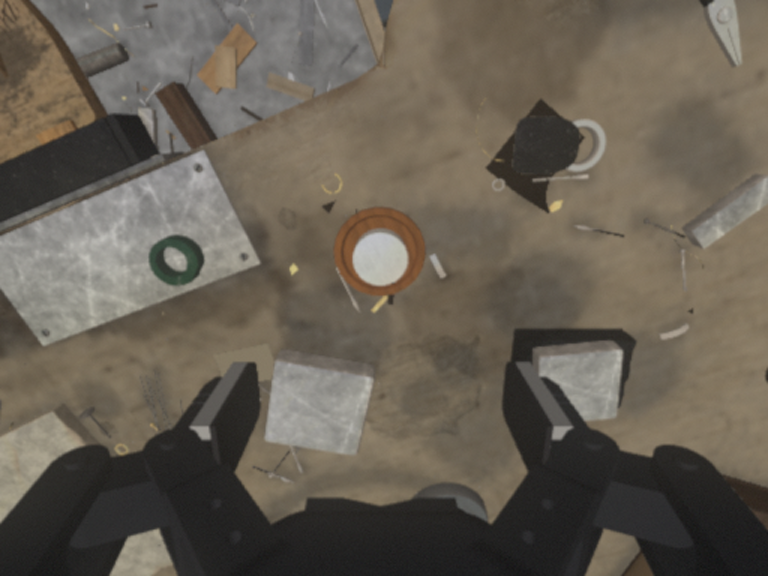

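Tin sits upright in the dish (380,258). Next the steel block: centre (0.6185,-0.162), sides at 75°/165°; jaws along 75°.

```bash
python3 plan.py .6165 -.162 .13 75.2
```

```text
from [ 0.4613 -0.2693  0.1962] yaw 69.03 d [ 0.1552  0.1073 -0.0662] dyaw 6.17 turn -6.17 rows 5 tilt [ 0.0232 -0.0068 -0.9997] j6 -0.17
[0.0312, 0.0213, 0.0132, np.float64(-1.23)]
[0.0307, 0.022, 0.0132, np.float64(-1.23)]
[0.0302, 0.0226, 0.0132, np.float64(-1.23)]
[0.0297, 0.0233, 0.0132, np.float64(-1.23)]
[0.0292, 0.0239, 0.0132, np.float64(-1.23)]
```

Request:
{"api": "send_rows", "payload": {
  "increments": [
    [[0.03,0.021,0.008,-1.2],[0.03,0.022,0.013,-1.2],[0.03,0.022,0.013,-1.2],[0.03,0.023,0.013,-1.2],[0.023,0.02,0.013,-1.2],[0,0,0,0],[0,0,0,0],[0,0,0,0]]
  ]
}}

```text
clock: 13.5
eef_pos: [0.6071, -0.1641, 0.1213]
tool_rot: [0.793, 0.609, -0.001, 0.0]
ft_force: [-0.1, -0.7, 0.8]
grip_width: 0.0858
```

```bash
python3 plan.py .6185 -.162 .07 75.2;python3 - <<'E'
from meas import *
c=cam('wrist','w10.png');hsv=cv2.cvtColor(c['image'],cv2.COLOR_RGB2HSV).astype(int);P=cloud(c);Z=P[...,2]
m=(hsv[...,2]>95)&(hsv[...,1]<40)&(Z>.032)&(Z<.05)&(abs(P[...,0]-.618)<.06)&(abs(P[...,1]+.162)<.06)
k,r=rect(c,m.astype(np.uint8),.040,(0,0,768,576));print(r)
E
```

```text
from [ 0.6071 -0.1641  0.1213] yaw 75.03 d [ 0.0114  0.0021 -0.0513] dyaw 0.17 turn -0.17 rows 2 tilt [-5.0e-04 -1.2e-03 -1.0e+00] j6 -0.0
[0.0025, 0.0052, 0.0256, np.float64(-0.08)]
[0.0025, 0.0052, 0.0256, np.float64(-0.08)]
[ 618.8 -162.    65.2   63.8  165.1]
```

View pics/w10.png

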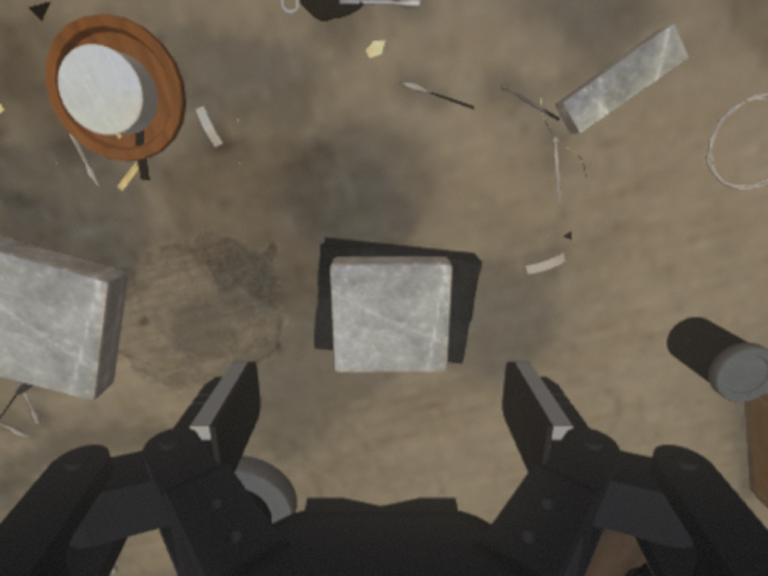

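Block (391,313) is square to the jaws. Tilt is back to zero. Descend in stages.

Request:
{"api": "send_rows", "payload": {
  "increments": [
    [[0.002,0.002,0.01,0],[0.002,0.002,0.015,0],[0,0,0.012,0],[0,0,0.006,0],[0,0,0.004,0],[0,0,0,0],[0,0,0,0],[0,0,0,0]]
  ]
}}

```text
clock: 14.35
eef_pos: [0.6103, -0.1658, 0.0745]
tool_rot: [0.796, 0.606, 0.0, 0.002]
ft_force: [0.7, -0.4, 0.1]
grip_width: 0.0851
```

```bash
python3 plan.py .6187 -.162 .033 75.2
```

```text
from [ 0.6103 -0.1658  0.0745] yaw 74.59 d [ 0.0084  0.0038 -0.0415] dyaw 0.61 turn -0.61 rows 1 tilt [ 0.0033 -0.0028 -1.    ] j6 0.0
[0.0059, 0.0071, 0.0415, np.float64(-0.61)]
```

Request:
{"api": "send_rows", "payload": {
  "increments": [
    [[0.003,0.004,0,-0.5],[0.003,0.003,0.005,0],[0,0,0.008,0],[0,0,0.006,0],[0,0,0.006,0],[0,0,0.004,0],[0,0,0,0],[0,0,0,0]]
  ]
}}

```text
clock: 15.15
eef_pos: [0.62, -0.1613, 0.0432]
tool_rot: [0.792, 0.61, 0.001, 0.002]
ft_force: [0.2, -0.2, 0.0]
grip_width: 0.0857
```

```bash
python3 plan.py .6187 -.162 .033 75.2
```

```text
from [ 0.62   -0.1613  0.0432] yaw 75.18 d [-0.0013 -0.0007 -0.0102] dyaw 0.02 turn -0.02 rows 1 tilt [ 0.004 -0.003 -1.   ] j6 0.0
[-0.001, -0.001, 0.0102, np.float64(-0.02)]
```

Request:
{"api": "send_rows", "payload": {
  "increments": [
    [[-0.001,-0.001,0.004,0],[0,0,0.004,0],[0,0,0.002,0],[0,0,0,0],[0,0,0,0],[0,0,0,0],[0,0,0,0],[0,0,0,0]]
  ]
}}

```text
clock: 15.95
eef_pos: [0.6192, -0.1625, 0.0333]
tool_rot: [0.792, 0.61, 0.001, 0.003]
ft_force: [0.3, -0.4, 0.3]
grip_width: 0.0855
```

```bash
python3 plan.py .6187 -.162 .033 75.2;python3 -c "
from h import *
c=cam('wrist','w11.png')
c=cam('side')
cv2.imwrite('pics/s11c.png',cv2.resize(c['image'][160:260,230:350,::-1],None,fx=5,fy=5))
"
```

```text
from [ 0.6192 -0.1625  0.0333] yaw 75.16 d [-0.0005  0.0005 -0.0003] dyaw 0.04 turn -0.04 rows 1 tilt [ 0.0057 -0.0035 -1.    ] j6 0.0
[0.0003, -0.0006, 0.0003, np.float64(-0.04)]
```

View pics/w11.png

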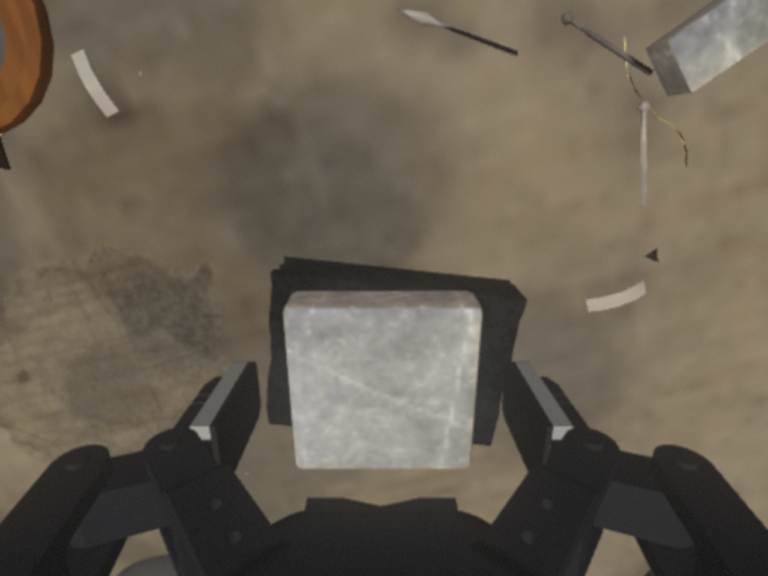

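View pics/s11c.png

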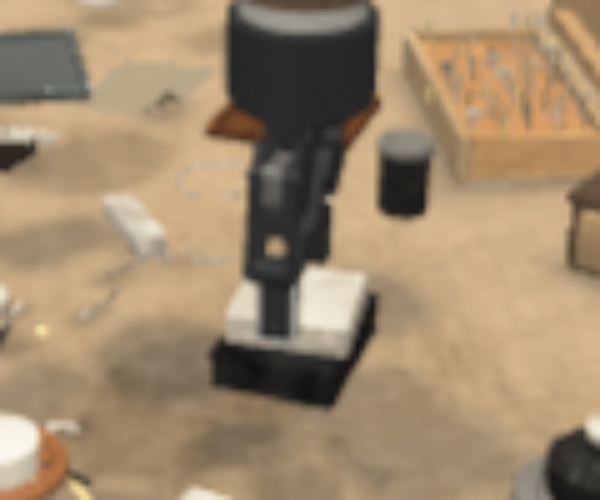

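Block is centred between the jaws (384,380), tips above the charcoal. Close.

Request:
{"api": "send_rows", "payload": {
  "increments": [
    [[0,0,0,0],[0,0,0,0],[0,0,0,0],[0,0,0,0],[0,0,0,0],[0,0,0,0],[0,0,0,0],[0,0,0,0]]
  ],
  "hand": 1
}}

```text
clock: 16.85
eef_pos: [0.6196, -0.1623, 0.034]
tool_rot: [0.792, 0.61, 0.002, 0.003]
ft_force: [-0.0, 0.1, -0.5]
grip_width: 0.0631
```

Request:
{"api": "send_rows", "payload": {
  "increments": [
    [[0,0,-0.004,0],[0,0,-0.006,0],[0,0,-0.015,0],[0,0,-0.02,0],[0,0,-0.025,0],[0,0,-0.025,0],[0,0,0,0],[0,0,0,0]]
  ]
}}

```text
clock: 17.65
eef_pos: [0.6119, -0.1603, 0.1235]
tool_rot: [0.792, 0.61, -0.005, -0.005]
ft_force: [-0.9, -0.5, -6.6]
grip_width: 0.0631
```

```bash
python3 - <<'E'
from meas import *
st()
c=cam('wrist','w12.png');np.savez('w12.npz',**c)
hsv=cv2.cvtColor(c['image'],cv2.COLOR_RGB2HSV).astype(int);P=cloud(c);Z=P[...,2]
m=(hsv[...,2]<70)&(Z>.012)&(Z<.04)&(abs(P[...,0]-.62)<.08)&(abs(P[...,1]+.162)<.08)
k,r=rect(c,m.astype(np.uint8),.022,(0,0,768,576));print('char',r)
v=c['image'][:,:,::-1].copy();cv2.drawContours(v,[k],-1,(0,255,0),1);cv2.imwrite('pics/v12.png',v)
E
```

```text
{'clock': 17.65, 'joint_pos': [-0.2555, 0.5815, 0.2076, 1.2113, -0.0016, 0.0035], 'eef_pos': [0.6119, -0.1603, 0.1235], 'tool_rot': [0.7925, 0.6099, -0.005, -0.0052], 'ft_force': [-0.8713, -0.4682, -6.6494], 'grip_width': 0.0631}
char [ 598.6 -151.6   92.6   29.2   75.3]
```

View pics/v12.png

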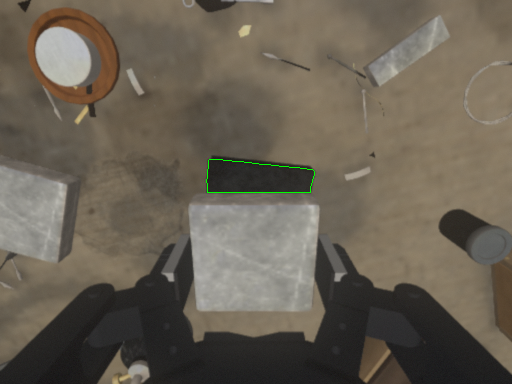

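Block is held (6.6 N ≈ 0.6 kg), charcoal stayed. Refine the tray and pan poses from the earlier pictures.

```bash
python3 - <<'E'
from meas import *
out=[]
for f,roi,hs in [('w2',(590,180,730,295),(.009,)),('scene0',(325,255,395,300),(.009,)),('side0',(400,258,465,290),(.009,))]:
    c=dict(np.load(f+'.npz'));hsv=cv2.cvtColor(c['image'],cv2.COLOR_RGB2HSV).astype(int)
    m=((hsv[...,1]>100)&(hsv[...,2]<(105 if f=='w2' else 150)))
    k,r=rect(c,m.astype(np.uint8),.009,roi);print('tray',f,r)
    v=c['image'][:,:,::-1].copy();cv2.drawContours(v,[k],-1,(0,255,0),1)
    x0,y0,x1,y1=[int(q/1.5) for q in roi];out.append(cv2.resize(v[y0-10:y1+10,x0-10:min(x1+10,512)],(380,300)))
for f,roi in [('w1',(415,165,605,335)),('scene0',(220,270,308,312)),('side0',(322,243,378,275))]:
    c=dict(np.load(f+'.npz'));im=c['image'].astype(int)
    m=(im[...,0]-im[...,2]<8)&(im.max(-1)<(110 if f=='w1' else 140))
    k,r=rect(c,m.astype(np.uint8),.009,roi);print('pan',f,r)
    v=c['image'][:,:,::-1].copy();cv2.drawContours(v,[k],-1,(0,255,0),1)
    x0,y0,x1,y1=[int(q/1.5) for q in roi];out.append(cv2.resize(v[y0-10:y1+10,x0-10:min(x1+10,512)],(380,300)))
cv2.imwrite('pics/tp.png',cv2.resize(np.vstack([np.hstack(out[:3]),np.hstack(out[3:])]),(798,420)))
E
```

```text
tray w2 [640.7 156.8  98.1  95.3  67.7]
tray scene0 [637.1 151.5 105.2  99.3  68. ]
tray side0 [642.2 149.  108.8  97.7  68.4]
pan w1 [440.2 252.9 126.2 100.4  97.9]
pan scene0 [436.4 246.7 123.9  99.5  99.5]
pan side0 [444.4 241.9 129.6  94.6  95.7]
```

View pics/tp.png

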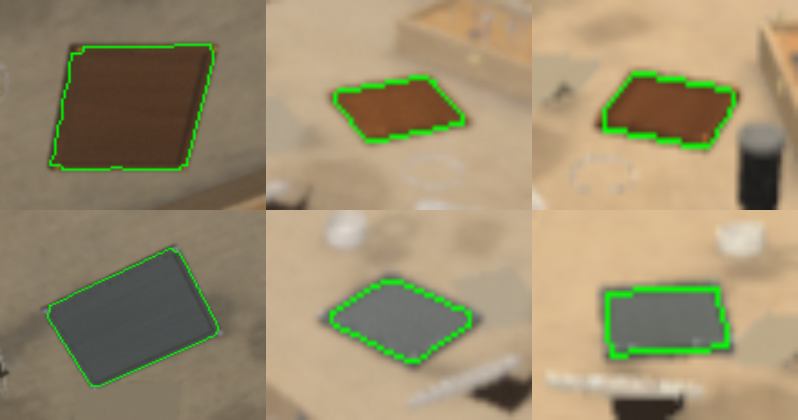

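```bash
python3 plan.py .641 .157 .14 67.7
```

```text
from [ 0.6122 -0.1603  0.1237] yaw 75.16 d [0.0288 0.3173 0.0163] dyaw -7.46 turn 7.46 rows 8 tilt [-0.0137  0.002  -0.9999] j6 0.0
[0.0393, -0.0067, -0.002, np.float64(0.93)]
[0.0392, -0.0073, -0.002, np.float64(0.93)]
[0.039, -0.0079, -0.002, np.float64(0.93)]
[0.0389, -0.0086, -0.002, np.float64(0.93)]
[0.0388, -0.0092, -0.002, np.float64(0.93)]
[0.0386, -0.0098, -0.002, np.float64(0.93)]
[0.0384, -0.0105, -0.002, np.float64(0.93)]
[0.0383, -0.0111, -0.002, np.float64(0.93)]
```

Request:
{"api": "send_rows", "payload": {
  "increments": [
    [[0.02,-0.004,-0.006,0.5],[0.036,-0.007,-0.004,1],[0.039,-0.008,-0.002,1],[0.039,-0.009,-0.002,1],[0.039,-0.009,-0.002,1],[0.039,-0.01,-0.002,1],[0.036,-0.01,-0.002,1],[0.026,-0.008,-0.002,0.9]]
  ]
}}

```text
clock: 18.5
eef_pos: [0.6293, 0.124, 0.1282]
tool_rot: [0.835, 0.55, -0.017, -0.011]
ft_force: [0.5, -0.7, -5.3]
grip_width: 0.0634
```

```bash
python3 plan.py .641 .157 .09 67.7
```

```text
from [0.6293 0.124  0.1282] yaw 66.81 d [ 0.0117  0.033  -0.0382] dyaw 0.89 turn -0.89 rows 2 tilt [-3.980e-02  2.000e-04 -9.992e-01] j6 0.6
[0.0175, -0.0011, 0.0191, np.float64(-0.44)]
[0.0175, -0.001, 0.0191, np.float64(-0.44)]
```

Request:
{"api": "send_rows", "payload": {
  "increments": [
    [[0.018,-0.001,0,-0.5],[0.014,-0.001,0.005,-0.4],[0.003,0,0.012,0],[0,0,0.016,0],[0,0,0.012,0],[0,0,0,0],[0,0,0,0],[0,0,0,0]]
  ]
}}

```text
clock: 19.3
eef_pos: [0.6331, 0.1587, 0.068]
tool_rot: [0.829, 0.558, -0.025, -0.014]
ft_force: [0.0, -0.5, -5.2]
grip_width: 0.0632
```

```bash
python3 plan.py .6415 .157 .018 67.7; python3 - <<'E'
from h import *
c=cam('wrist','w13.png')
c=cam('side')
cv2.imwrite('pics/s13c.png',cv2.resize(c['image'][120:220,230:370,::-1],None,fx=5,fy=5))
E
```

```text
from [0.6331 0.1587 0.068 ] yaw 67.91 d [ 0.0084 -0.0017 -0.05  ] dyaw -0.21 turn 0.21 rows 2 tilt [-0.0574 -0.005  -0.9983] j6 0.63
[0.0008, 0.0042, 0.025, np.float64(0.11)]
[0.0008, 0.0042, 0.025, np.float64(0.11)]
```

View pics/w13.png

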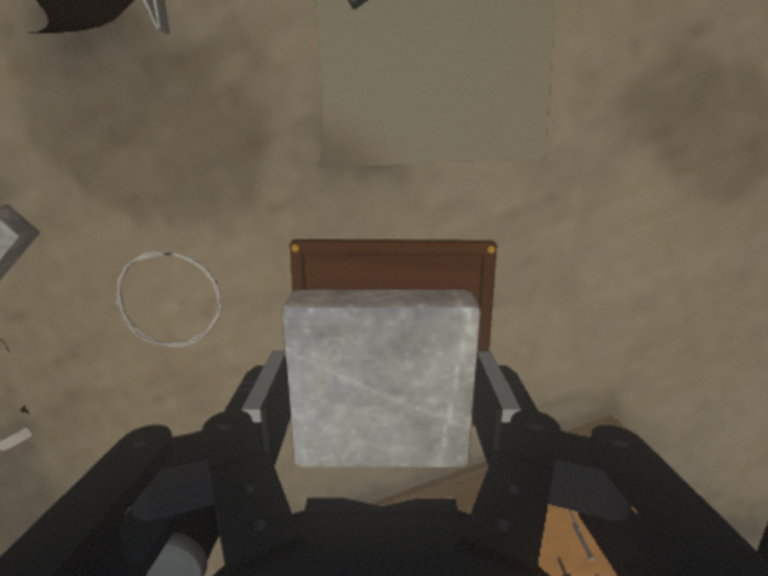

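View pics/s13c.png

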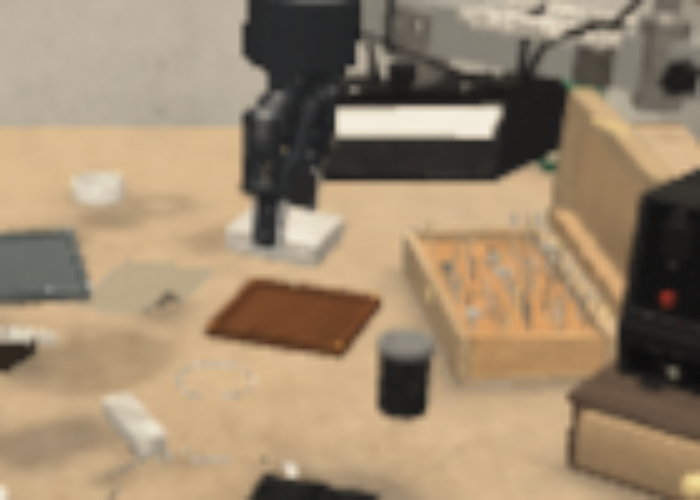

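Tray front edge at (291–496,242), block (380,385) above it. Check the lateral offset by casting rays.

```bash
python3 - <<'E'
from h import *
c=cam('wrist');o=st();R=Rotation.from_quat(o['tool_rot']).as_matrix();P=cloud(c)
pts=[(291,242,.009),(496,242,.009),(303,253,.009),(482,253,.009)]
for u,v,h in pts: 
    w=ray(c,u/1.5,v/1.5,h);print(np.round(w,4),'tool',np.round(R.T@(w-o['eef_pos']),4))
# block top corners via depth
for u,v in [(287,308),(476,308),(295,463),(467,463),(380,385)]:
    w=P[int(v/1.5),int(u/1.5)];print(np.round(w,4),'tool',np.round(R.T@(w-o['eef_pos']),4))
E
```

```text
{'clock': 19.45, 'joint_pos': [0.2421, 0.6964, 0.2637, 1.1929, 0.0091, 0.6275], 'eef_pos': [0.6338, 0.1593, 0.069], 'tool_rot': [0.8292, 0.5583, -0.0242, -0.0137], 'ft_force': [-0.4782, 1.2778, -5.6266], 'grip_width': 0.0629}
[0.5817 0.1332 0.009 ] tool [-0.0422 -0.0354  0.0629]
[0.617  0.2215 0.009 ] tool [ 0.0528 -0.036   0.0606]
[0.5886 0.1362 0.009 ] tool [-0.0369 -0.0302  0.0625]
[0.6195 0.2139 0.009 ] tool [ 0.0467 -0.0308  0.0605]
[0.5952 0.1422 0.0757] tool [-0.0305 -0.0297 -0.0045]
[0.6181 0.1984 0.0738] tool [ 0.0302 -0.0295 -0.004 ]
[ 0.6981  0.0777 -0.0007] tool [-0.0497  0.0936  0.0664]
[ 7.326e-01  1.691e-01 -3.000e-04] tool [0.0479 0.0911 0.0637]
[0.632  0.1594 0.0742] tool [-0.0007 -0.002  -0.0051]
```

Tray front edge puts its centre near (0.644,0.159); the block centre sits ~2 mm ahead of the TCP. Aim TCP (0.641,0.1595).

Request:
{"api": "send_rows", "payload": {
  "increments": [
    [[0.002,0.004,0.005,0],[0.001,0.003,0.01,0],[0,0,0.01,0],[0,0,0.006,0],[0,0,0,0],[0,0,0,0],[0,0,0,0],[0,0,0,0]]
  ]
}}

```text
clock: 20.25
eef_pos: [0.6411, 0.1595, 0.0358]
tool_rot: [0.829, 0.558, -0.023, -0.013]
ft_force: [0.1, -0.3, -5.5]
grip_width: 0.0632
```

```bash
python3 plan.py .641 .1595 .019 68
```

```text
from [0.6411 0.1595 0.0358] yaw 67.94 d [-0.0001 -0.     -0.0168] dyaw 0.06 turn -0.06 rows 1 tilt [-0.0532 -0.0038 -0.9986] j6 0.63
[-0.0001, -0.0001, 0.0168, np.float64(-0.06)]
```

Request:
{"api": "send_rows", "payload": {
  "increments": [
    [[0,-0.001,0.004,0],[0,0,0.004,0],[0,0,0.004,0],[0,0,0.003,0],[0,0,0,0],[0,0,0,0],[0,0,0,0],[0,0,0,0]]
  ]
}}

```text
clock: 21.05
eef_pos: [0.6397, 0.1601, 0.0204]
tool_rot: [0.829, 0.558, -0.022, -0.013]
ft_force: [-0.1, -0.3, -6.6]
grip_width: 0.0628
```

```bash
python3 plan.py .641 .1595 .017 68;  python3 - <<'E'
from h import *
st();c=cam('wrist','w14.png')
c=cam('side')
cv2.imwrite('pics/s14c.png',cv2.resize(c['image'][140:210,240:330,::-1],None,fx=7,fy=7))
E
```

```text
from [0.6397 0.1601 0.0204] yaw 67.94 d [ 0.0013 -0.0006 -0.0034] dyaw 0.06 turn -0.06 rows 1 tilt [-0.0517 -0.0034 -0.9987] j6 0.63
[-0.0, 0.0014, 0.0034, np.float64(-0.06)]
{'clock': 21.05, 'joint_pos': [0.2412, 0.7497, 0.2285, 1.1007, 0.009, 0.6264], 'eef_pos': [0.6397, 0.1601, 0.0204], 'tool_rot': [0.8292, 0.5584, -0.0224, -0.013], 'ft_force': [-0.0603, -0.3007, -6.5933], 'grip_width': 0.0628}
```

View pics/w14.png

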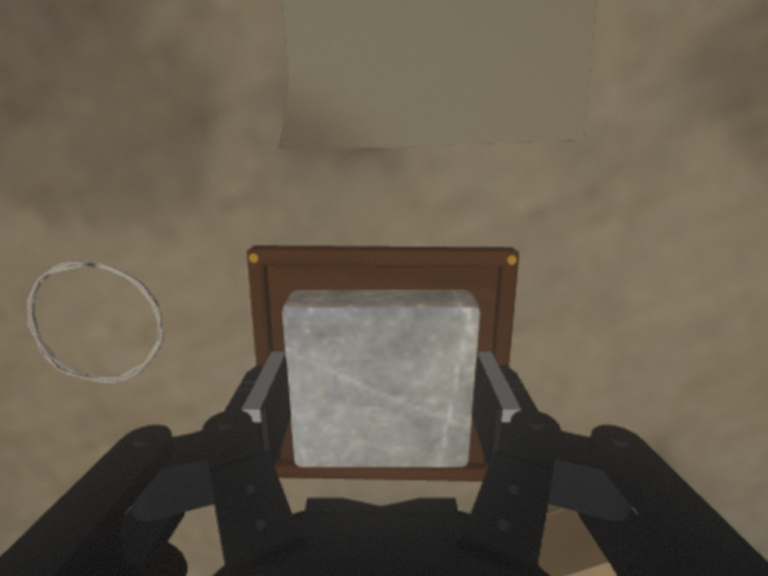

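View pics/s14c.png

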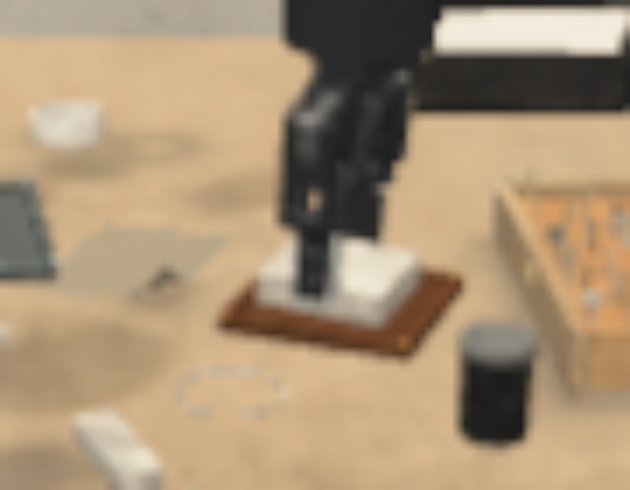

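Block is inside the tray rim on all visible sides (rim 250–517 columns, block 284–478), about 2–3 mm above the floor. Lower and release.

Request:
{"api": "send_rows", "payload": {
  "increments": [
    [[0,0.001,0.003,0],[0,0,0.001,0],[0,0,0,0],[0,0,0,0],[0,0,0,0],[0,0,0,0],[0,0,0,0],[0,0,0,0]]
  ]
}}

```text
clock: 21.95
eef_pos: [0.6412, 0.1599, 0.0181]
tool_rot: [0.829, 0.558, -0.021, -0.013]
ft_force: [-0.1, 0.7, -2.3]
grip_width: 0.0631
```

Request:
{"api": "send_rows", "payload": {
  "increments": [
    [[0,0,0,0],[0,0,0,0],[0,0,0,0],[0,0,0,0],[0,0,0,0],[0,0,0,0],[0,0,0,0],[0,0,0,0]]
  ],
  "hand": -1
}}

```text
clock: 22.75
eef_pos: [0.645, 0.1607, 0.022]
tool_rot: [0.829, 0.558, -0.017, -0.011]
ft_force: [-0.4, -0.9, -0.3]
grip_width: 0.0854
```

Request:
{"api": "send_rows", "payload": {
  "increments": [
    [[0,0,-0.01,0],[0,0,-0.02,0],[0,0,-0.03,0],[0,0,-0.04,0],[0,0,-0.04,0],[0,0,-0.03,0],[0,0,-0.01,0],[0,0,0,0]]
  ]
}}

```text
clock: 23.55
eef_pos: [0.6513, 0.1605, 0.2107]
tool_rot: [0.829, 0.558, -0.018, -0.011]
ft_force: [-0.4, 0.4, -0.7]
grip_width: 0.0853
```

```bash
python3 plan.py .61 -.155 .2 75; python3 - <<'E'
from meas import *
c=cam('wrist','w15.png');P=cloud(c);Z=P[...,2];hsv=cv2.cvtColor(c['image'],cv2.COLOR_RGB2HSV).astype(int)
m=(Z>.015)&(Z<.03)&(hsv[...,1]<50)&(abs(P[...,0]-.643)<.06)&(abs(P[...,1]-.159)<.06)
k,r=rect(c,m.astype(np.uint8),.022,(0,0,768,576));print('block',r);q=P[m];A=np.c_[q[:,:2],np.ones(len(q))];print('plane',np.linalg.lstsq(A,q[:,2],rcond=None)[0],np.median(q[:,2]))
m=(hsv[...,1]>100)&(abs(P[...,0]-.643)<.07)&(abs(P[...,1]-.159)<.07)&(Z<.02)
k,r=rect(c,m.astype(np.uint8),.009,(0,0,768,576));print('tray',r)
E
```

```text
from [0.6513 0.1605 0.2107] yaw 67.94 d [-0.0413 -0.3155 -0.0107] dyaw 7.06 turn -7.06 rows 8 tilt [-0.0428 -0.0013 -0.9991] j6 0.62
[-0.0385, 0.01, 0.0013, np.float64(-0.88)]
[-0.0386, 0.0094, 0.0013, np.float64(-0.88)]
[-0.0388, 0.0088, 0.0013, np.float64(-0.88)]
[-0.0389, 0.0082, 0.0013, np.float64(-0.88)]
[-0.039, 0.0076, 0.0013, np.float64(-0.88)]
[-0.0392, 0.007, 0.0013, np.float64(-0.88)]
[-0.0393, 0.0064, 0.0013, np.float64(-0.88)]
[-0.0393, 0.0058, 0.0013, np.float64(-0.88)]
block [640.9 159.6  63.9  63.8  68.3]
plane [ 0.00052549 -0.00253266  0.02150017] 0.02146467854359546
tray [643.  158.5  95.4  95.1 158.1]
```

View pics/w15.png

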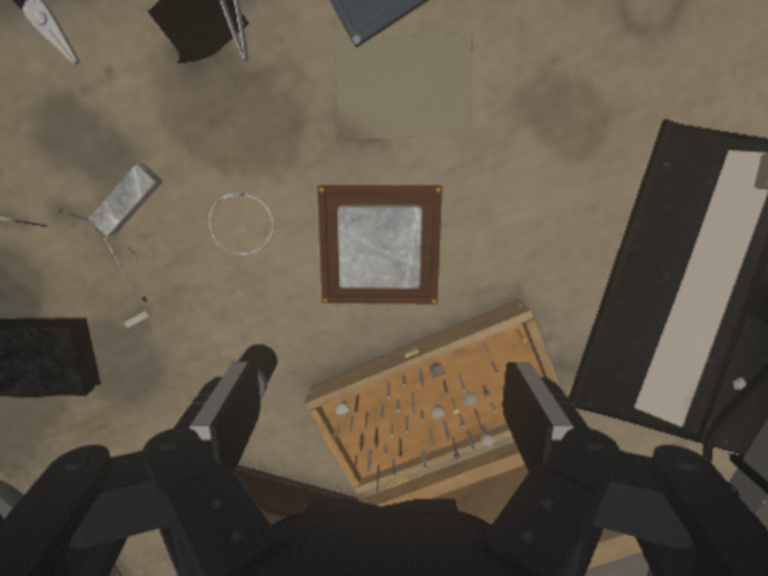

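Block lies flat in the tray (380,247), gaps all round: centre within 2.5 mm of the tray's, plane level. Now the charcoal: jaws across its width (yaw ≈ -20.7°).

```bash
python3 plan.py .6 -.155 .2 -20.7
```

```text
from [0.651  0.1604 0.2098] yaw 67.93 d [-0.051  -0.3154 -0.0098] dyaw -88.63 turn 88.63 rows 12 tilt [-0.0439 -0.0016 -0.999 ] j6 0.62
[-0.026, 0.0059, 0.0008, np.float64(7.39)]
[-0.025, 0.0092, 0.0008, np.float64(7.39)]
[-0.0236, 0.0124, 0.0008, np.float64(7.39)]
[-0.0218, 0.0153, 0.0008, np.float64(7.39)]
[-0.0197, 0.018, 0.0008, np.float64(7.39)]
[-0.0172, 0.0203, 0.0008, np.float64(7.39)]
[-0.0144, 0.0224, 0.0008, np.float64(7.39)]
[-0.0114, 0.0241, 0.0008, np.float64(7.39)]
[-0.0082, 0.0253, 0.0008, np.float64(7.39)]
[-0.0049, 0.0262, 0.0008, np.float64(7.39)]
[-0.0015, 0.0266, 0.0008, np.float64(7.39)]
[0.0019, 0.0266, 0.0008, np.float64(7.39)]
```

Request:
{"api": "send_rows", "payload": {
  "increments": [
    [[-0.026,0.006,0.001,7.4],[-0.025,0.009,0.001,7.4],[-0.024,0.012,0.001,7.4],[-0.022,0.015,0.001,7.4],[-0.02,0.018,0.001,7.4],[-0.017,0.02,0.001,7.4],[-0.014,0.022,0.001,7.4],[-0.011,0.024,0.001,7.4]]
  ]
}}

```text
clock: 24.4
eef_pos: [0.6016, -0.0513, 0.1825]
tool_rot: [0.997, 0.059, -0.039, -0.001]
ft_force: [0.2, -1.0, 0.2]
grip_width: 0.0854
```

```bash
python3 plan.py .6 -.155 .16 -20.7
```

```text
from [ 0.6016 -0.0513  0.1825] yaw 6.83 d [-0.0016 -0.1037 -0.0225] dyaw -27.53 turn 27.53 rows 4 tilt [-0.0773 -0.0025 -0.997 ] j6 1.37
[-0.0035, 0.0257, 0.0056, np.float64(6.88)]
[-0.0004, 0.0259, 0.0056, np.float64(6.88)]
[0.0027, 0.0258, 0.0056, np.float64(6.88)]
[0.0058, 0.0253, 0.0056, np.float64(6.88)]
```

The tool has picked up a 4° tilt; finish the turn, then see what reduces it.

Request:
{"api": "send_rows", "payload": {
  "increments": [
    [[-0.003,0.02,-0.002,5],[-0.001,0.02,-0.002,5],[0.002,0.018,-0.002,5],[0.002,0.016,-0.002,5],[0.002,0.01,0,4],[0,0.005,0,3],[0,0,0,0],[0,0,0,0]]
  ]
}}

```text
clock: 25.2
eef_pos: [0.586, -0.1468, 0.1691]
tool_rot: [0.98, -0.188, -0.057, 0.009]
ft_force: [-0.3, -0.4, 0.5]
grip_width: 0.0854
```

```bash
python3 plan.py .61 -.16 .1 -20.7; python3 - <<'E'
from meas import *
st()
c=cam('wrist','w16.png');P=cloud(c);Z=P[...,2];hsv=cv2.cvtColor(c['image'],cv2.COLOR_RGB2HSV).astype(int)
m=(Z>.012)&(Z<.035)&(hsv[...,2]<75)&(abs(P[...,0]-.62)<.08)&(abs(P[...,1]+.16)<.08)
k,r=rect(c,m.astype(np.uint8),.022,(0,0,768,576));print('char',r)
m2=m&(Z>.019);k,r=rect(c,m2.astype(np.uint8),.022,(0,0,768,576));print('chartop',r,np.median(Z[m2]))
v=c['image'][:,:,::-1].copy();cv2.drawContours(v,[k],-1,(0,255,0),1);cv2.imwrite('pics/v16.png',v)
E
```

```text
from [ 0.586  -0.1468  0.1691] yaw -21.87 d [ 0.024  -0.0132 -0.0691] dyaw 1.17 turn -1.17 rows 2 tilt [-0.1152  0.0047 -0.9933] j6 1.72
[0.0136, 0.0017, 0.0346, np.float64(-0.58)]
[0.0136, 0.0018, 0.0346, np.float64(-0.58)]
{'clock': 25.2, 'joint_pos': [-0.2347, 0.5759, 0.313, 1.4213, -0.0222, 1.7169], 'eef_pos': [0.586, -0.1468, 0.1691], 'tool_rot': [0.9804, -0.1883, -0.0571, 0.0086], 'ft_force': [-0.3186, -0.4072, 0.5069], 'grip_width': 0.0854}
char [ 621.4 -159.    93.1   65.4   68.9]
chartop [ 621.2 -159.3   92.1   65.5   69.1] 0.021024251790579318
```

View pics/v16.png

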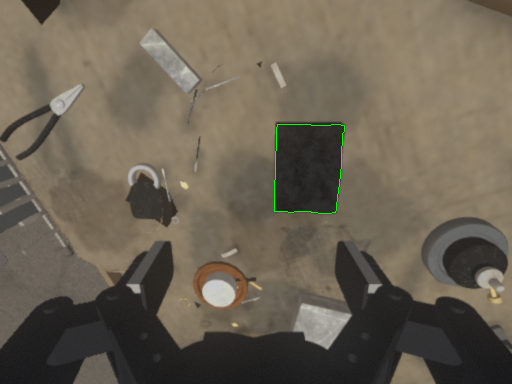

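Charcoal measured: centre (0.621,-0.159), 92 x 65.5 mm, long side at 69°. Tilt is now 6.6°; test whether a fast rise and drop brings it back.

Request:
{"api": "send_rows", "payload": {
  "increments": [
    [[0,0,-0.05,0],[0,0,-0.05,0],[0,0,-0.05,0],[0,0,0,0],[0,0,0,0],[0,0,0,0],[0,0,0,0],[0,0,0,0]]
  ]
}}

```text
clock: 26.05
eef_pos: [0.5993, -0.1421, 0.3127]
tool_rot: [0.981, -0.183, -0.068, 0.008]
ft_force: [-0.5, 0.0, -0.4]
grip_width: 0.0855
```

```bash
python3 plan.py .6 -.155 .16 -20.7|head -1; python3 -c "
from h import *;st()"
```

```text
from [ 0.5993 -0.1421  0.3127] yaw -21.29 d [ 0.0007 -0.0129 -0.1527] dyaw 0.59 turn -0.59 rows 4 tilt [-0.1363  0.0096 -0.9906] j6 1.72
{'clock': 26.05, 'joint_pos': [-0.2229, 0.6083, 0.7349, 1.8329, -0.0208, 1.7183], 'eef_pos': [0.5993, -0.1421, 0.3127], 'tool_rot': [0.9807, -0.183, -0.068, 0.0078], 'ft_force': [-0.5252, 0.0428, -0.3683], 'grip_width': 0.0855}
```

Request:
{"api": "send_rows", "payload": {
  "increments": [
    [[0,0,0.05,0],[0,0,0.05,0],[0,0,0.04,0],[0,0,0,0],[0,0,0,0],[0,0,0,0],[0,0,0,0],[0,0,0,0]]
  ]
}}

```text
clock: 26.85
eef_pos: [0.5819, -0.1411, 0.1748]
tool_rot: [0.981, -0.183, -0.065, 0.008]
ft_force: [-0.7, 0.9, 1.1]
grip_width: 0.0854
```

```bash
python3 plan.py .6 -.155 .16 -20.7|head -1; python3 -c "
from h import *;st()"
```

```text
from [ 0.5819 -0.1411  0.1748] yaw -21.25 d [ 0.0181 -0.0139 -0.0148] dyaw 0.55 turn -0.55 rows 1 tilt [-0.1299  0.0081 -0.9915] j6 1.71
{'clock': 26.85, 'joint_pos': [-0.2275, 0.5748, 0.3241, 1.4488, -0.0214, 1.7132], 'eef_pos': [0.5819, -0.1411, 0.1748], 'tool_rot': [0.981, -0.1828, -0.0647, 0.0079], 'ft_force': [-0.7305, 0.8789, 1.089], 'grip_width': 0.0854}
```

Request:
{"api": "send_rows", "payload": {
  "increments": [
    [[0,0,0.01,0],[0,0,0.02,0],[0,0,0.025,0],[0,0,0.02,0],[0,0,0.01,0],[0,0,0.005,0],[0,0,0,0],[0,0,0,0]]
  ]
}}

```text
clock: 27.65
eef_pos: [0.5766, -0.1418, 0.0881]
tool_rot: [0.981, -0.183, -0.056, 0.008]
ft_force: [-0.1, 0.1, 0.3]
grip_width: 0.0855
```

```bash
python3 plan.py .6 -.155 .16 -20.7|head -1; python3 -c "
from h import *;st()"
```

```text
from [ 0.5766 -0.1418  0.0881] yaw -21.22 d [ 0.0234 -0.0132  0.0719] dyaw 0.52 turn -0.52 rows 2 tilt [-0.1134  0.0043 -0.9935] j6 1.71
{'clock': 27.65, 'joint_pos': [-0.2305, 0.6104, 0.1538, 1.2258, -0.0217, 1.7099], 'eef_pos': [0.5766, -0.1418, 0.0881], 'tool_rot': [0.9815, -0.1829, -0.0562, 0.0083], 'ft_force': [-0.09, 0.1177, 0.2915], 'grip_width': 0.0855}
```

Request:
{"api": "send_rows", "payload": {
  "increments": [
    [[0,0,-0.01,0],[0,0,-0.02,0],[0,0,-0.03,0],[0,0,-0.03,0],[0,0,-0.02,0],[0,0,-0.01,0],[0,0,0,0],[0,0,0,0]]
  ]
}}

```text
clock: 28.45
eef_pos: [0.5945, -0.143, 0.2241]
tool_rot: [0.982, -0.183, -0.048, 0.009]
ft_force: [-0.1, -0.8, -0.0]
grip_width: 0.0852
```

```bash
python3 plan.py .6 -.155 .16 -20.7|head -1; python3 -c "
from h import *;st()"
```

```text
from [ 0.5945 -0.143   0.2241] yaw -21.2 d [ 0.0055 -0.012  -0.0641] dyaw 0.5 turn -0.5 rows 2 tilt [-9.720e-02  6.000e-04 -9.953e-01] j6 1.71
{'clock': 28.45, 'joint_pos': [-0.2259, 0.5547, 0.422, 1.5331, -0.0212, 1.7142], 'eef_pos': [0.5945, -0.143, 0.2241], 'tool_rot': [0.9819, -0.1829, -0.0479, 0.0086], 'ft_force': [-0.1463, -0.8283, -0.0367], 'grip_width': 0.0852}
```

Ramped moves both ways bring the tilt back (+0.016 each). Repeat.

Request:
{"api": "send_rows", "payload": {
  "increments": [
    [[0,0,0.01,0],[0,0,0.02,0],[0,0,0.03,0],[0,0,0.03,0],[0,0,0.02,0],[0,0,0.012,0],[0,0,0.006,0],[0,0,0.003,0]]
  ]
}}

```text
clock: 29.25
eef_pos: [0.5747, -0.1416, 0.0798]
tool_rot: [0.982, -0.183, -0.054, 0.008]
ft_force: [0.0, 0.4, 0.4]
grip_width: 0.0852
```

```bash
python3 plan.py .6 -.155 .16 -20.7|head -1
```

```text
from [ 0.5747 -0.1416  0.0798] yaw -21.22 d [ 0.0253 -0.0134  0.0802] dyaw 0.52 turn -0.52 rows 2 tilt [-0.109   0.0033 -0.994 ] j6 1.71
```

Request:
{"api": "send_rows", "payload": {
  "increments": [
    [[0,0,-0.01,0],[0,0,-0.02,0],[0,0,-0.03,0],[0,0,-0.03,0],[0,0,-0.02,0],[0,0,-0.012,0],[0,0,-0.006,0],[0,0,-0.003,0]]
  ]
}}

```text
clock: 30.05
eef_pos: [0.5915, -0.1423, 0.2236]
tool_rot: [0.982, -0.183, -0.049, 0.008]
ft_force: [0.2, -0.6, -0.3]
grip_width: 0.0854
```

```bash
python3 plan.py .6 -.155 .16 -20.7|head -1
```

```text
from [ 0.5915 -0.1423  0.2236] yaw -21.2 d [ 0.0085 -0.0127 -0.0636] dyaw 0.5 turn -0.5 rows 2 tilt [-0.0994  0.0013 -0.995 ] j6 1.71
```

Request:
{"api": "send_rows", "payload": {
  "increments": [
    [[0,0,0.01,0],[0,0,0.02,0],[0,0,0.025,0],[0,0,0.02,0],[0,0,0.01,0],[0,0,0.005,0],[0,0,0,0],[0,0,0,0]]
  ]
}}

```text
clock: 30.85
eef_pos: [0.5794, -0.1416, 0.1259]
tool_rot: [0.982, -0.183, -0.052, 0.008]
ft_force: [-1.0, 0.2, 0.1]
grip_width: 0.0854
```

```bash
python3 plan.py .6 -.155 .16 -20.7|head -1
```

```text
from [ 0.5794 -0.1416  0.1259] yaw -21.21 d [ 0.0206 -0.0134  0.0341] dyaw 0.51 turn -0.51 rows 1 tilt [-0.1048  0.0025 -0.9945] j6 1.71
```

Request:
{"api": "send_rows", "payload": {
  "increments": [
    [[0,0,-0.005,0],[0,0,-0.01,0],[0,0,-0.015,0],[0,0,-0.02,0],[0,0,-0.015,0],[0,0,-0.005,0],[0,0,0,0],[0,0,0,0]]
  ]
}}

```text
clock: 31.65
eef_pos: [0.591, -0.1426, 0.208]
tool_rot: [0.982, -0.183, -0.045, 0.009]
ft_force: [-1.0, -0.3, 0.3]
grip_width: 0.0853
```

```bash
python3 plan.py .6 -.155 .16 -20.7|head -1
```

```text
from [ 0.591  -0.1426  0.208 ] yaw -21.19 d [ 0.009  -0.0124 -0.048 ] dyaw 0.49 turn -0.49 rows 2 tilt [-9.060e-02 -8.000e-04 -9.959e-01] j6 1.71
```

Request:
{"api": "send_rows", "payload": {
  "increments": [
    [[0.005,0,0.005,0],[0.005,0,0.01,0],[0.005,0,0.01,0],[0.005,0,0.01,0],[0.005,0,0.01,0],[0.005,0,0.01,0],[0,0,0.006,0],[0,0,0,0]]
  ]
}}

```text
clock: 32.45
eef_pos: [0.6124, -0.1539, 0.133]
tool_rot: [0.982, -0.183, -0.05, 0.008]
ft_force: [-0.2, 0.1, 0.4]
grip_width: 0.0852
```

```bash
python3 plan.py .6 -.155 .16 -20.7|head -1
```

```text
from [ 0.6124 -0.1539  0.133 ] yaw -21.21 d [-0.0124 -0.0011  0.027 ] dyaw 0.51 turn -0.51 rows 1 tilt [-0.1006  0.0015 -0.9949] j6 1.7
```

Request:
{"api": "send_rows", "payload": {
  "increments": [
    [[0,0,-0.005,0],[0,0,-0.01,0],[0,0,-0.015,0],[0,0,-0.02,0],[0,0,-0.02,0],[0,0,-0.015,0],[0,0,-0.006,0],[0,0,0,0]]
  ]
}}

```text
clock: 33.25
eef_pos: [0.6235, -0.154, 0.2373]
tool_rot: [0.982, -0.183, -0.044, 0.009]
ft_force: [0.1, 0.9, -0.2]
grip_width: 0.0852
```

```bash
python3 plan.py .6 -.155 .16 -20.7|head -1
```

```text
from [ 0.6235 -0.154   0.2373] yaw -21.17 d [-0.0235 -0.001  -0.0773] dyaw 0.47 turn -0.47 rows 2 tilt [-0.089  -0.0011 -0.996 ] j6 1.71
```

Request:
{"api": "send_rows", "payload": {
  "increments": [
    [[0,0,0.05,0],[0,0,0.05,0],[0,0,0.03,0],[0,0,0,0],[0,0,0,0],[0,0,0.0,0],[0,0,0,0],[0,0,0,0]]
  ]
}}

```text
clock: 34.05
eef_pos: [0.6164, -0.155, 0.1122]
tool_rot: [0.982, -0.183, -0.036, 0.009]
ft_force: [0.4, 0.0, 0.3]
grip_width: 0.0856
```

```bash
python3 plan.py .6 -.155 .16 -20.7|head -1
```

```text
from [ 0.6164 -0.155   0.1122] yaw -21.14 d [-0.0164  0.      0.0478] dyaw 0.44 turn -0.44 rows 2 tilt [-0.0742 -0.0047 -0.9972] j6 1.7
```

Gentle lift + abrupt drop both help: repeat.

Request:
{"api": "send_rows", "payload": {
  "increments": [
    [[0,0,-0.005,0],[0,0,-0.01,0],[0,0,-0.015,0],[0,0,-0.02,0],[0,0,-0.02,0],[0,0,-0.015,0],[0,0,-0.006,0],[0,0,0,0]]
  ]
}}

```text
clock: 34.85
eef_pos: [0.6262, -0.1551, 0.2166]
tool_rot: [0.983, -0.183, -0.03, 0.009]
ft_force: [-0.1, 1.0, -0.5]
grip_width: 0.0856
```

Request:
{"api": "send_rows", "payload": {
  "increments": [
    [[0,0,0.05,0],[0,0,0.05,0],[0,0,0.03,0],[0,0,0,0],[0,0,-0.005,0],[0,0,-0.015,0],[0,0,-0.02,0],[0,0,-0.02,0]]
  ]
}}

```text
clock: 35.65
eef_pos: [0.6225, -0.1557, 0.1487]
tool_rot: [0.983, -0.183, -0.028, 0.009]
ft_force: [0.8, -0.3, -0.3]
grip_width: 0.0852
```

```bash
python3 plan.py .6 -.155 .16 -20.7|head -1
```

```text
from [ 0.6225 -0.1557  0.1487] yaw -21.13 d [-0.0225  0.0007  0.0113] dyaw 0.43 turn -0.43 rows 1 tilt [-0.0587 -0.0083 -0.9982] j6 1.7
```

Request:
{"api": "send_rows", "payload": {
  "increments": [
    [[0,0,-0.02,0],[0,0,-0.015,0],[0,0,-0.01,0],[0,0,-0.005,0],[0,0,0,0],[0,0,0.05,0],[0,0,0.05,0],[0,0,0.03,0]]
  ]
}}

```text
clock: 36.45
eef_pos: [0.6325, -0.1596, 0.0918]
tool_rot: [0.983, -0.183, -0.007, 0.011]
ft_force: [-0.5, 0.2, -0.2]
grip_width: 0.0856
```

Request:
{"api": "send_rows", "payload": {
  "increments": [
    [[0,0,0,0],[0,0,0,0],[0,0,-0.01,0],[0,0,-0.015,0],[0,0,-0.02,0],[0,0,-0.02,0],[0,0,-0.015,0],[0,0,-0.006,0]]
  ]
}}

```text
clock: 37.25
eef_pos: [0.6356, -0.1581, 0.1898]
tool_rot: [0.983, -0.183, -0.005, 0.011]
ft_force: [0.7, -0.3, -0.1]
grip_width: 0.0855
```

```bash
python3 plan.py .6 -.155 .16 -20.7|head -1
```

```text
from [ 0.6356 -0.1581  0.1898] yaw -21.08 d [-0.0356  0.0031 -0.0298] dyaw 0.38 turn -0.38 rows 2 tilt [-0.0133 -0.0192 -0.9997] j6 1.7
```

Tilt is down to 1.3°. Descend onto the charcoal: target TCP (0.621,-0.159), yaw -21°.

Request:
{"api": "send_rows", "payload": {
  "increments": [
    [[-0.004,0.002,0.03,0],[-0.003,0.001,0.03,0],[-0.003,0.001,0.025,0],[0,0,0.01,0],[0,0,0,0],[0,0,0,0],[0,0,0,0],[0,0,0,0]]
  ]
}}

```text
clock: 38.05
eef_pos: [0.6345, -0.1624, 0.1112]
tool_rot: [0.983, -0.183, 0.011, 0.011]
ft_force: [0.6, 0.1, -0.6]
grip_width: 0.0856
```

```bash
python3 plan.py .621 -.159 .012 -21; python3 - <<'E'
from meas import *
c=cam('wrist','w17.png');P=cloud(c);Z=P[...,2];hsv=cv2.cvtColor(c['image'],cv2.COLOR_RGB2HSV).astype(int)
m=(Z>.017)&(Z<.035)&(hsv[...,2]<75)&(abs(P[...,0]-.62)<.08)&(abs(P[...,1]+.16)<.08)
k,r=rect(c,m.astype(np.uint8),.022,(0,0,768,576));print('char',r)
E
```

```text
from [ 0.6345 -0.1624  0.1112] yaw -21.05 d [-0.0135  0.0034 -0.0992] dyaw 0.05 turn -0.05 rows 3 tilt [ 0.0173 -0.0265 -0.9995] j6 1.7
[-0.0046, 0.0006, 0.0331, np.float64(-0.02)]
[-0.0046, 0.0006, 0.0331, np.float64(-0.02)]
[-0.0046, 0.0006, 0.0331, np.float64(-0.02)]
char [ 621.6 -159.    92.1   65.6   68.8]
```

View pics/w17.png

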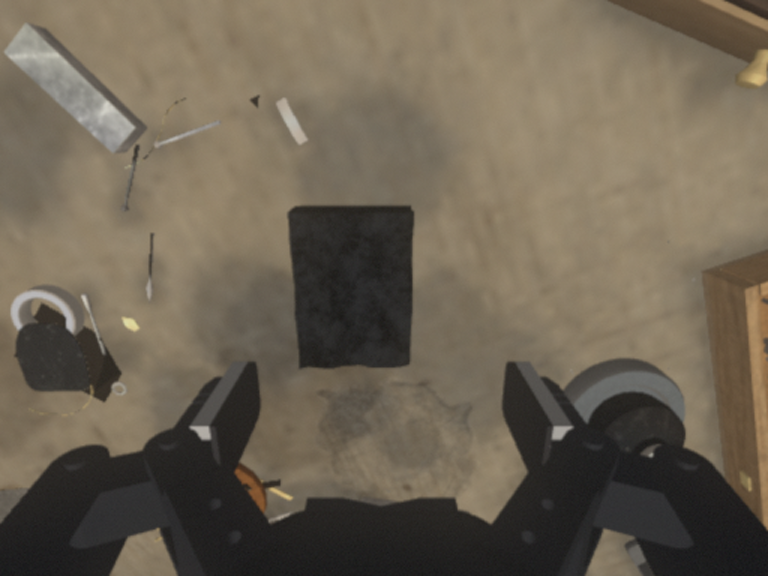

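Charcoal (353,285), centre (0.6216,-0.159), square to the jaws, bench clear on both sides of it.

Request:
{"api": "send_rows", "payload": {
  "increments": [
    [[-0.006,0.001,0.005,0],[-0.006,0.001,0.012,0],[-0.002,0,0.015,0],[0,0,0.012,0],[0,0,0.006,0],[0,0,0,0],[0,0,0,0],[0,0,0,0]]
  ]
}}

```text
clock: 38.9
eef_pos: [0.6221, -0.1607, 0.0613]
tool_rot: [0.983, -0.183, 0.013, 0.012]
ft_force: [-0.1, -0.2, 0.2]
grip_width: 0.0854
```

```bash
python3 plan.py .6215 -.159 .012 -21.2
```

```text
from [ 0.6221 -0.1607  0.0613] yaw -21.04 d [-0.0006  0.0017 -0.0493] dyaw -0.16 turn 0.16 rows 2 tilt [ 0.0222 -0.0277 -0.9994] j6 1.7
[-0.0006, -0.0007, 0.0247, np.float64(0.08)]
[-0.0006, -0.0007, 0.0247, np.float64(0.08)]
```

Request:
{"api": "send_rows", "payload": {
  "increments": [
    [[-0.001,-0.001,0.008,0],[-0.001,-0.001,0.01,0],[-0.001,0,0.008,0],[0,0,0.006,0],[0,0,0.005,0],[0,0,0.003,0],[0,0,0,0],[0,0,0,0]]
  ]
}}

```text
clock: 39.7
eef_pos: [0.6214, -0.1588, 0.018]
tool_rot: [0.983, -0.183, 0.014, 0.012]
ft_force: [-0.1, -0.5, 0.4]
grip_width: 0.0854
```

```bash
python3 plan.py .6215 -.159 .014 -21.2
```

```text
from [ 0.6214 -0.1588  0.018 ] yaw -21.04 d [ 0.0001 -0.0002 -0.004 ] dyaw -0.16 turn 0.16 rows 1 tilt [ 0.023  -0.028  -0.9993] j6 1.7
[0.0002, 0.0001, 0.004, np.float64(0.16)]
```

Request:
{"api": "send_rows", "payload": {
  "increments": [
    [[0,0,0.004,0],[0,0,0,0],[0,0,0,0],[0,0,0,0],[0,0,0,0],[0,0,0,0],[0,0,0,0],[0,0,0,0]]
  ]
}}

```text
clock: 40.5
eef_pos: [0.6226, -0.1592, 0.0152]
tool_rot: [0.983, -0.183, 0.015, 0.012]
ft_force: [-0.3, 0.3, -0.2]
grip_width: 0.0859
```

Request:
{"api": "send_rows", "payload": {
  "increments": [
    [[0,0,0,0],[0,0,0,0],[0,0,0,0],[0,0,0,0],[0,0,0,0],[0,0,0,0],[0,0,0,0],[0,0,0,0]]
  ],
  "hand": 1
}}

```text
clock: 41.3
eef_pos: [0.6228, -0.1593, 0.0159]
tool_rot: [0.983, -0.183, 0.016, 0.012]
ft_force: [-1.1, -0.3, 1.2]
grip_width: 0.0642
```

Request:
{"api": "send_rows", "payload": {
  "increments": [
    [[0,0,-0.006,0],[0,0,-0.012,0],[0,0,-0.018,0],[0,0,-0.022,0],[0,0,-0.02,0],[0,0,-0.012,0],[0,0,-0.006,0],[0,0,0,0]]
  ]
}}

```text
clock: 42.1
eef_pos: [0.6199, -0.1562, 0.1192]
tool_rot: [0.983, -0.183, 0.016, 0.012]
ft_force: [0.7, 0.1, 0.2]
grip_width: 0.0641
```

```bash
python3 plan.py .44 .253 .12 7.9; python3 - <<'E'
from h import *
c=cam('wrist','w18.png')
E
```

```text
from [ 0.6199 -0.1562  0.1192] yaw -21.04 d [-0.1799  0.4092  0.0008] dyaw 28.94 turn -28.94 rows 10 tilt [ 0.0268 -0.0289 -0.9992] j6 1.7
[-0.0315, -0.0317, -0.0001, np.float64(-2.89)]
[-0.0298, -0.0333, -0.0001, np.float64(-2.89)]
[-0.0281, -0.0347, -0.0001, np.float64(-2.89)]
[-0.0263, -0.0361, -0.0001, np.float64(-2.89)]
[-0.0245, -0.0374, -0.0001, np.float64(-2.89)]
[-0.0226, -0.0386, -0.0001, np.float64(-2.89)]
[-0.0206, -0.0397, -0.0001, np.float64(-2.89)]
[-0.0186, -0.0407, -0.0001, np.float64(-2.89)]
[-0.0165, -0.0416, -0.0001, np.float64(-2.89)]
[-0.0144, -0.0423, -0.0001, np.float64(-2.89)]
```

View pics/w18.png

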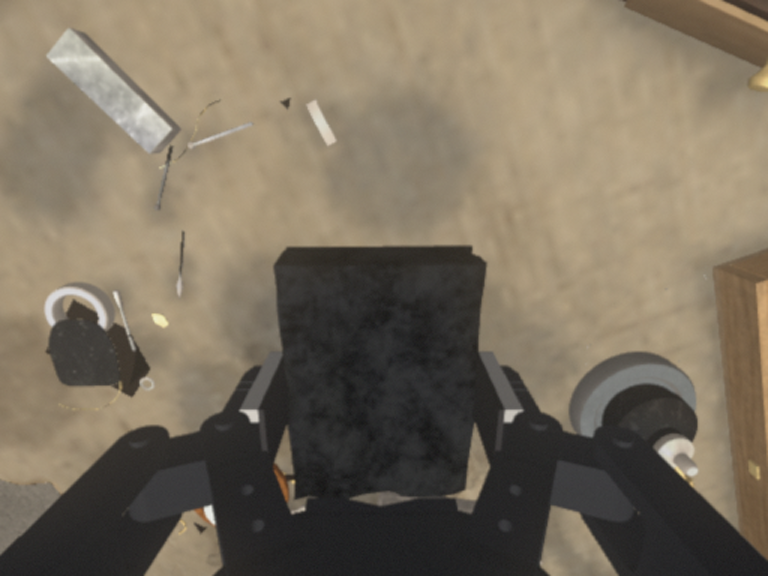

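Charcoal held squarely (378,370). Carry it to the pan.

Request:
{"api": "send_rows", "payload": {
  "increments": [
    [[-0.02,-0.02,-0.002,-2],[-0.03,-0.033,-0.003,-3],[-0.028,-0.035,-0.003,-3],[-0.026,-0.036,-0.003,-3],[-0.024,-0.037,-0.003,-3],[-0.023,-0.038,-0.003,-3],[-0.021,-0.039,-0.003,-3],[-0.018,-0.03,-0.003,-3]]
  ]
}}

```text
clock: 42.95
eef_pos: [0.4764, 0.1493, 0.1201]
tool_rot: [1.0, 0.019, 0.006, 0.015]
ft_force: [-0.3, 1.1, -0.6]
grip_width: 0.0646
```

```bash
python3 plan.py .44 .253 .11 7.9
```

```text
from [0.4764 0.1493 0.1201] yaw 2.22 d [-0.0364  0.1037 -0.0101] dyaw 5.68 turn -5.68 rows 3 tilt [ 0.0134 -0.0306 -0.9994] j6 1.86
[-0.0108, -0.035, 0.0034, np.float64(-1.89)]
[-0.0096, -0.0354, 0.0034, np.float64(-1.89)]
[-0.0084, -0.0356, 0.0034, np.float64(-1.89)]
```

Request:
{"api": "send_rows", "payload": {
  "increments": [
    [[-0.01,-0.033,0.002,-2],[-0.009,-0.03,0.002,-2],[-0.007,-0.022,0.002,-1.5],[-0.003,-0.009,0.001,0],[0,0,0,0],[0,0,0,0],[0,0,0,0],[0,0,0,0]]
  ]
}}

```text
clock: 43.75
eef_pos: [0.4333, 0.2433, 0.1042]
tool_rot: [0.997, 0.071, 0.001, 0.018]
ft_force: [-0.1, -0.9, -0.5]
grip_width: 0.0645
```

```bash
python3 plan.py .44 .253 .06 7.9; python3 - <<'E'
from h import *
c=cam('wrist','w19.png');np.savez('w19.npz',**c)
E
```

```text
from [0.4333 0.2433 0.1042] yaw 8.19 d [ 0.0067  0.0097 -0.0442] dyaw -0.29 turn 0.29 rows 2 tilt [ 0.0042 -0.0366 -0.9993] j6 1.96
[0.004, -0.0043, 0.0221, np.float64(0.14)]
[0.004, -0.0043, 0.0221, np.float64(0.14)]
```

View pics/w19.png

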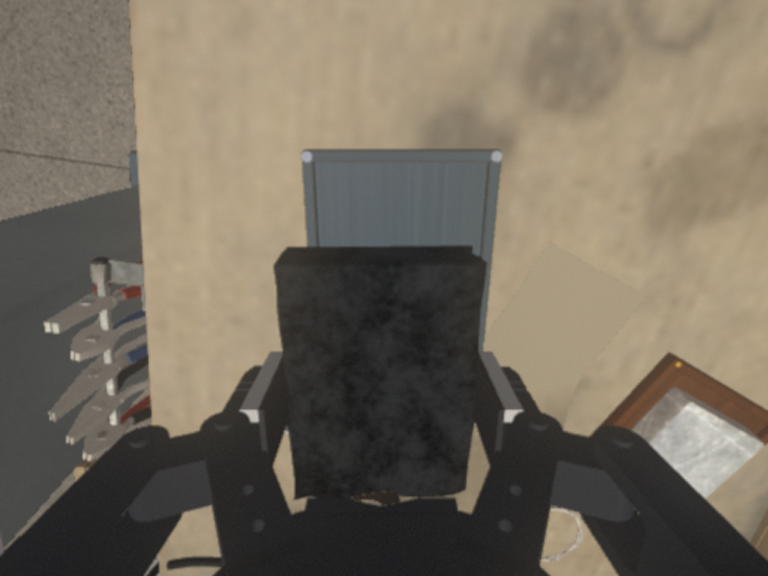

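Pan's end edge at (302–502,152), charcoal over it. Work out the offsets by rays.

```bash
python3 - <<'E'
from h import *
c=dict(np.load('w19.npz'));o=st();R=Rotation.from_quat(o['tool_rot']).as_matrix();P=cloud(c)
a=ray(c,302/1.5,151/1.5,.009);b=ray(c,502/1.5,151/1.5,.009);print(np.round(a,4),np.round(b,4),np.linalg.norm(a-b))
d=(b-a)/np.linalg.norm(b-a);print('narrow dir',np.degrees(np.arctan2(d[1],d[0])))
n=np.array([d[1],-d[0],0]);print('pan centre',np.round((a+b)/2+.064*n,4))
Z=P[...,2];dist=c['range_z']
im=c['image'].astype(int);
m=(Z>.09)&(Z<.13)&(im.max(-1)<75)
m[:, :185]=0;m[:,325:]=0;m[335:]=0
q=P[m];t=(q-o['eef_pos'])@R;print(np.round(np.percentile(t,[1,50,99],axis=0),4))
# front top corners
for u,v in [(279,266),(483,266),(380,266),(297,492),(465,492)]:
    w=P[int(v/1.5),int(u/1.5)];print(np.round(w,4),np.round(R.T@(w-o['eef_pos']),4))
E
```

```text
{'clock': 43.8, 'joint_pos': [0.5314, 0.3513, -0.223, 1.0113, -0.0338, 1.9597], 'eef_pos': [0.4334, 0.2433, 0.1043], 'tool_rot': [0.9973, 0.0713, 0.0008, 0.0184], 'ft_force': [0.1656, 0.5775, -0.5956], 'grip_width': 0.0641}
[0.3836 0.3086 0.009 ] [0.4834 0.3231 0.009 ] 0.10076648262398855
narrow dir 8.244966783808692
pan centre [0.4427 0.2525 0.009 ]
[[-0.0322 -0.0452 -0.0164]
 [-0.0003 -0.0075 -0.0048]
 [ 0.0322  0.045   0.0088]]
[0.3964 0.2831 0.11  ] [-0.0309 -0.0445 -0.0073]
[0.4584 0.2914 0.1078] [ 0.0316 -0.0439 -0.0052]
[0.4267 0.2869 0.1081] [-0.0003 -0.044  -0.0055]
[0.4088 0.1951 0.1113] [-0.0312  0.0444 -0.0053]
[ 0.5171  0.0888 -0.0018] [0.061  0.1608 0.112 ]
```

Request:
{"api": "send_rows", "payload": {
  "increments": [
    [[0.004,-0.004,0.004,0],[0.003,-0.003,0.012,0],[0,-0.001,0.016,0],[0,0,0.012,0],[0,0,0.006,0],[0,0,0,0],[0,0,0,0],[0,0,0,0]]
  ]
}}

```text
clock: 44.6
eef_pos: [0.4423, 0.2501, 0.0497]
tool_rot: [0.997, 0.069, 0.001, 0.018]
ft_force: [-0.4, -0.3, -1.3]
grip_width: 0.0639
```

```bash
python3 plan.py .4418 .2527 .023 8.1
```

```text
from [0.4423 0.2501 0.0497] yaw 7.93 d [-0.0005  0.0026 -0.0267] dyaw 0.17 turn -0.17 rows 1 tilt [ 0.0055 -0.036  -0.9993] j6 1.97
[-0.0002, -0.0027, 0.0267, np.float64(-0.17)]
```

Request:
{"api": "send_rows", "payload": {
  "increments": [
    [[0,-0.002,0.005,0],[0,-0.001,0.007,0],[0,0,0.006,0],[0,0,0.004,0],[0,0,0.003,0],[0,0,0,0],[0,0,0,0],[0,0,0,0]]
  ]
}}

```text
clock: 45.4
eef_pos: [0.4429, 0.253, 0.0236]
tool_rot: [0.997, 0.069, 0.003, 0.018]
ft_force: [-0.7, 0.7, -1.0]
grip_width: 0.0644
```

```bash
python3 plan.py .4418 .2527 .021 8.1; python3 -c "
from h import *
c=cam('wrist','w20.png')"
```

```text
from [0.4429 0.253  0.0236] yaw 7.95 d [-0.0011 -0.0003 -0.0026] dyaw 0.15 turn -0.15 rows 1 tilt [ 0.0078 -0.0346 -0.9994] j6 1.97
[-0.0012, 0.0001, 0.0026, np.float64(-0.15)]
```

View pics/w20.png

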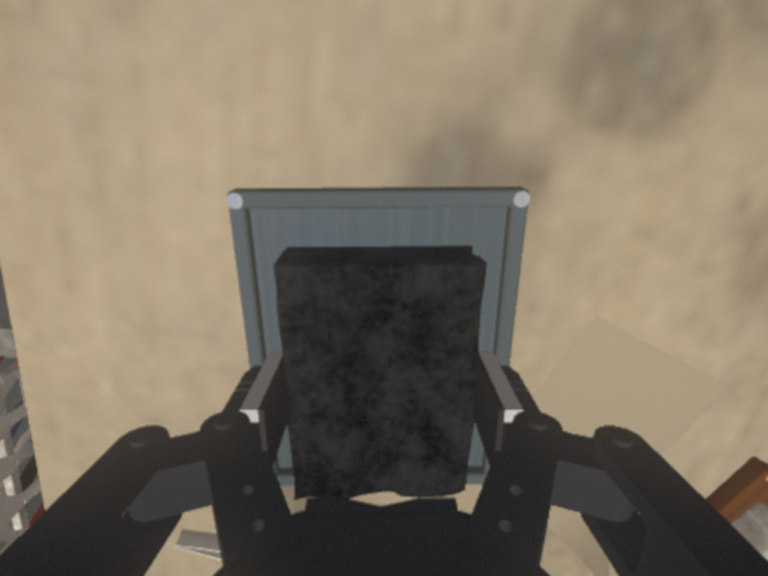

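Charcoal lies inside the rim (rim 230–527, charcoal 277–485), aligned. Lower and release.

Request:
{"api": "send_rows", "payload": {
  "increments": [
    [[-0.001,0,0.003,0],[0,0,0,0],[0,0,0,0],[0,0,0,0],[0,0,0,0],[0,0,0,0],[0,0,0,0],[0,0,0,0]]
  ]
}}

```text
clock: 46.25
eef_pos: [0.4427, 0.2532, 0.0214]
tool_rot: [0.997, 0.069, 0.004, 0.017]
ft_force: [0.2, 0.3, 0.3]
grip_width: 0.0641
```

Request:
{"api": "send_rows", "payload": {
  "increments": [
    [[0,0,0,0],[0,0,0,0],[0,0,0,0],[0,0,0,0],[0,0,0,0],[0,0,0,0],[0,0,0,0],[0,0,0,0]]
  ],
  "hand": -1
}}

```text
clock: 47.05
eef_pos: [0.4426, 0.2532, 0.0214]
tool_rot: [0.997, 0.069, 0.004, 0.017]
ft_force: [0.6, 1.1, 0.0]
grip_width: 0.0855
```

Request:
{"api": "send_rows", "payload": {
  "increments": [
    [[0,0,-0.006,0],[0,0,-0.014,0],[0,0,-0.022,0],[0,0,-0.03,0],[0,0,-0.03,0],[0,0,-0.02,0],[0,0,-0.008,0],[0,0,0,0]]
  ]
}}

```text
clock: 47.85
eef_pos: [0.4405, 0.2572, 0.1577]
tool_rot: [0.997, 0.069, 0.003, 0.017]
ft_force: [-0.3, 1.1, -0.0]
grip_width: 0.0851
```

```bash
python3 plan.py .52 -.01 .15 21.3; python3 - <<'E'
from meas import *
st()
c=cam('wrist','w21.png');P=cloud(c);Z=P[...,2];hsv=cv2.cvtColor(c['image'],cv2.COLOR_RGB2HSV).astype(int)
m=(Z>.018)&(Z<.04)&(hsv[...,2]<75)&(abs(P[...,0]-.442)<.07)&(abs(P[...,1]-.253)<.07)
k,r=rect(c,m.astype(np.uint8),.026,(0,0,768,576));print('char',r);q=P[m];A=np.c_[q[:,:2],np.ones(len(q))];print(np.linalg.lstsq(A,q[:,2],rcond=None)[0],np.median(q[:,2]))
m=(Z<.02)&(hsv[...,0]>70)&(hsv[...,0]<125)&(abs(P[...,0]-.442)<.085)&(abs(P[...,1]-.253)<.085)|m
k,r=rect(c,m.astype(np.uint8),.009,(0,0,768,576));print('pan',r)
E
```

```text
from [0.4405 0.2572 0.1577] yaw 7.94 d [ 0.0795 -0.2672 -0.0077] dyaw 13.36 turn -13.36 rows 7 tilt [ 0.0082 -0.0342 -0.9994] j6 1.98
[0.006, 0.0394, 0.0011, np.float64(-1.91)]
[0.0047, 0.0396, 0.0011, np.float64(-1.91)]
[0.0033, 0.0397, 0.0011, np.float64(-1.91)]
[0.002, 0.0398, 0.0011, np.float64(-1.91)]
[0.0007, 0.0398, 0.0011, np.float64(-1.91)]
[-0.0006, 0.0398, 0.0011, np.float64(-1.91)]
[-0.002, 0.0398, 0.0011, np.float64(-1.91)]
{'clock': 47.85, 'joint_pos': [0.5478, 0.3213, -0.1126, 1.1476, -0.0335, 1.9802], 'eef_pos': [0.4405, 0.2572, 0.1577], 'tool_rot': [0.9974, 0.0692, 0.0029, 0.0174], 'ft_force': [-0.2797, 1.1352, -0.0071], 'grip_width': 0.0851}
char [442.2 252.7  92.4  65.2  98.2]
[-0.00399279  0.00036472  0.02613516] 0.02479068319390873
pan [441.7 253.6 124.4  99.3  98. ]
```

View pics/w21.png

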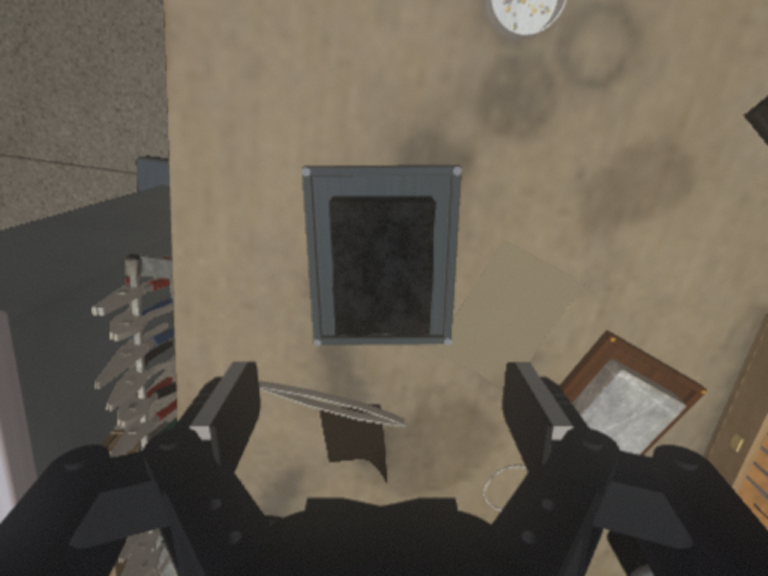

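Charcoal lies flat in the pan (383,267), centre (0.4422,0.2527), aligned within 0.2°. Now the bar at (0.532,-0.0155), long side 111°: jaws along 21°.

Request:
{"api": "send_rows", "payload": {
  "increments": [
    [[0.004,0.02,0,-1],[0.004,0.034,0,-2],[0.004,0.038,0.001,-2],[0.003,0.039,0.001,-2],[0.001,0.039,0.001,-2],[0,0.032,0.001,-2],[0,0.018,0.001,-2],[0,0.008,0,0]]
  ]
}}

```text
clock: 48.7
eef_pos: [0.5045, 0.0308, 0.1475]
tool_rot: [0.982, 0.189, -0.01, 0.018]
ft_force: [0.2, 0.1, 0.1]
grip_width: 0.0851
```

```bash
python3 plan.py .532 -.0155 .1 21.2; python3 - <<'E'
from meas import *
c=cam('wrist','w22.png');P=cloud(c);Z=P[...,2];hsv=cv2.cvtColor(c['image'],cv2.COLOR_RGB2HSV).astype(int)
m=(Z>.006)&(Z<.03)&(hsv[...,1]<50)&(hsv[...,2]>100)&(abs(P[...,0]-.532)<.05)&(abs(P[...,1]+.015)<.05)
k,r=rect(c,m.astype(np.uint8),.013,(0,0,768,576));print('bar',r)
E
```

```text
from [0.5045 0.0308 0.1475] yaw 21.76 d [ 0.0275 -0.0463 -0.0475] dyaw -0.56 turn 0.56 rows 2 tilt [-0.0124 -0.039  -0.9992] j6 1.27
[0.0042, 0.0266, 0.0238, np.float64(0.28)]
[0.0043, 0.0266, 0.0238, np.float64(0.28)]
bar [532.4 -13.   63.7  18.8 111. ]
```

View pics/w22.png

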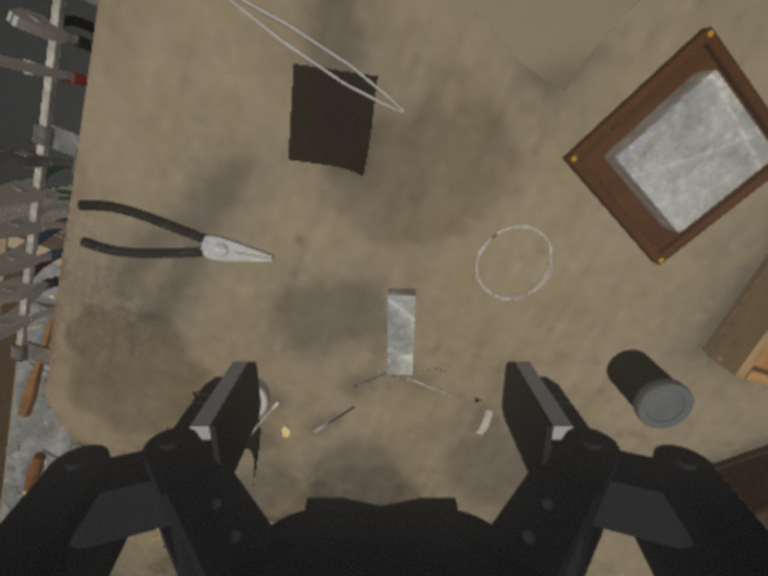

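Bar at (401,333): centre (0.5324,-0.013), 63.7 x 18.8 mm, 111°.

Request:
{"api": "send_rows", "payload": {
  "increments": [
    [[0.004,0.016,0.01,0.5],[0.003,0.018,0.02,0],[0,0.008,0.02,0],[0,0.002,0.015,0],[0,0,0.01,0],[0,0,0.005,0],[0,0,0,0],[0,0,0,0]]
  ]
}}

```text
clock: 49.55
eef_pos: [0.5238, -0.0061, 0.0622]
tool_rot: [0.982, 0.185, -0.013, 0.016]
ft_force: [-0.3, -0.2, -0.5]
grip_width: 0.0853
```

```bash
python3 plan.py .5324 -.0135 .014 21.0
```

```text
from [ 0.5238 -0.0061  0.0622] yaw 21.35 d [ 0.0086 -0.0074 -0.0482] dyaw -0.35 turn 0.35 rows 2 tilt [-0.0192 -0.0367 -0.9991] j6 1.21
[0.0027, 0.005, 0.0241, np.float64(0.17)]
[0.0027, 0.005, 0.0241, np.float64(0.17)]
```

Request:
{"api": "send_rows", "payload": {
  "increments": [
    [[0.003,0.005,0.004,0.3],[0.002,0.004,0.008,0],[0,0,0.01,0],[0,0,0.006,0],[0,0,0.005,0],[0,0,0.003,0],[0,0,0,0],[0,0,0,0]]
  ]
}}

```text
clock: 50.35
eef_pos: [0.533, -0.0143, 0.0247]
tool_rot: [0.983, 0.183, -0.011, 0.017]
ft_force: [0.0, -0.6, 0.5]
grip_width: 0.0854
```

```bash
python3 plan.py .5324 -.0135 .014 21.0; python3 - <<'E'
from meas import *
c=cam('wrist','w23.png');P=cloud(c);Z=P[...,2];hsv=cv2.cvtColor(c['image'],cv2.COLOR_RGB2HSV).astype(int)
m=(Z>.006)&(Z<.03)&(hsv[...,1]<50)&(hsv[...,2]>80)&(abs(P[...,0]-.532)<.03)&(abs(P[...,1]+.015)<.045)
k,r=rect(c,m.astype(np.uint8),.013,(0,0,768,576));print('bar',r)
E
```

```text
from [ 0.533  -0.0143  0.0247] yaw 21.04 d [-0.0006  0.0008 -0.0107] dyaw -0.04 turn 0.04 rows 1 tilt [-0.016  -0.0366 -0.9992] j6 1.2
[-0.0003, -0.001, 0.0107, np.float64(0.04)]
bar [532.7 -13.   63.8  18.8 111.1]
```

View pics/w23.png

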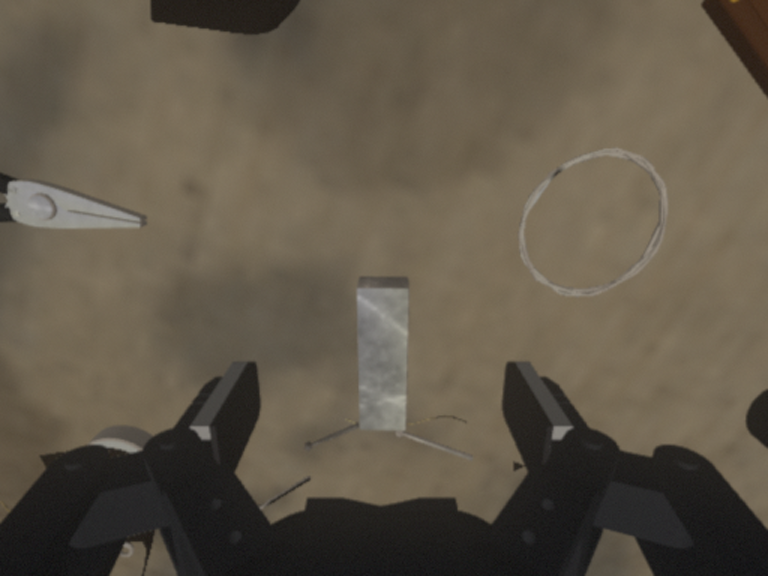

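Bar (383,355) is centred between the jaws. Lower the last 11 mm and close.

Request:
{"api": "send_rows", "payload": {
  "increments": [
    [[0,-0.001,0.004,0],[0,0,0.004,0],[0,0,0.002,0],[0,0,0,0],[0,0,0,0],[0,0,0,0],[0,0,0,0],[0,0,0,0]]
  ]
}}

```text
clock: 51.2
eef_pos: [0.5332, -0.0135, 0.0148]
tool_rot: [0.983, 0.183, -0.01, 0.017]
ft_force: [-0.5, 0.3, 0.2]
grip_width: 0.0853
```

```bash
python3 plan.py .5324 -.0135 .014 21.0|head -1
```

```text
from [ 0.5332 -0.0135  0.0148] yaw 21.05 d [-0.0008  0.     -0.0008] dyaw -0.05 turn 0.05 rows 1 tilt [-0.014  -0.0366 -0.9992] j6 1.2
```

Request:
{"api": "send_rows", "payload": {
  "increments": [
    [[0,0,0,0],[0,0,0,0],[0,0,0,0],[0,0,0,0],[0,0,0,0],[0,0,0,0],[0,0,0,0],[0,0,0,0]]
  ],
  "hand": 1
}}

```text
clock: 52.0
eef_pos: [0.5336, -0.0135, 0.0153]
tool_rot: [0.983, 0.183, -0.01, 0.017]
ft_force: [-0.7, 0.1, 0.0]
grip_width: 0.0167
```

Request:
{"api": "send_rows", "payload": {
  "increments": [
    [[0,0,-0.006,0],[0,0,-0.012,0],[0,0,-0.018,0],[0,0,-0.024,0],[0,0,-0.024,0],[0,0,-0.015,0],[0,0,-0.006,0],[0,0,0,0]]
  ]
}}

```text
clock: 52.8
eef_pos: [0.5343, -0.0094, 0.1282]
tool_rot: [0.983, 0.183, -0.01, 0.017]
ft_force: [-0.7, 1.1, -2.0]
grip_width: 0.0169
```

```bash
python3 plan.py .4422 .2527 .12 98.2; python3 -c "
from h import *
st();c=cam('wrist','w24.png')"
```

```text
from [ 0.5343 -0.0094  0.1282] yaw 21.05 d [-0.0921  0.2621 -0.0082] dyaw 77.15 turn -77.15 rows 10 tilt [-0.0136 -0.0365 -0.9992] j6 1.21
[0.0008, -0.0278, 0.0008, np.float64(-7.71)]
[0.0045, -0.0274, 0.0008, np.float64(-7.71)]
[0.0082, -0.0265, 0.0008, np.float64(-7.71)]
[0.0117, -0.0252, 0.0008, np.float64(-7.71)]
[0.0149, -0.0234, 0.0008, np.float64(-7.71)]
[0.018, -0.0212, 0.0008, np.float64(-7.71)]
[0.0206, -0.0186, 0.0008, np.float64(-7.71)]
[0.0229, -0.0157, 0.0008, np.float64(-7.71)]
[0.0248, -0.0124, 0.0008, np.float64(-7.71)]
[0.0263, -0.009, 0.0008, np.float64(-7.71)]
{'clock': 52.8, 'joint_pos': [0.0024, 0.3936, -0.0887, 1.1023, -0.0365, 1.2057], 'eef_pos': [0.5343, -0.0094, 0.1282], 'tool_rot': [0.983, 0.1828, -0.01, 0.0167], 'ft_force': [-0.6802, 1.1322, -2.0373], 'grip_width': 0.0169}
```

View pics/w24.png

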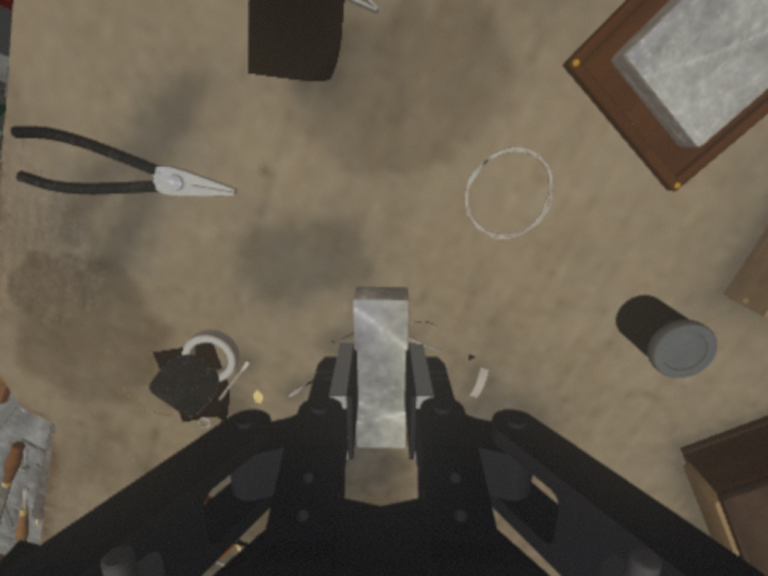

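Bar is held level (382,365). Carry it over with the quarter turn.

Request:
{"api": "send_rows", "payload": {
  "increments": [
    [[0,-0.014,-0.001,-3],[0.002,-0.02,-0.001,-6],[0.005,-0.021,-0.001,-6],[0.007,-0.02,-0.001,-6],[0.009,-0.019,-0.001,-6],[0.01,-0.017,-0.001,-6],[0.01,-0.014,-0.001,-5],[0.008,-0.008,0,-3]]
  ]
}}

```text
clock: 53.65
eef_pos: [0.4765, 0.1371, 0.1218]
tool_rot: [0.845, 0.534, -0.024, 0.007]
ft_force: [0.2, 0.1, -0.5]
grip_width: 0.0171
```

```bash
python3 plan.py .4422 .2527 .12 98.2
```

```text
from [0.4765 0.1371 0.1218] yaw 64.65 d [-0.0343  0.1156 -0.0018] dyaw 33.55 turn -33.55 rows 5 tilt [-0.0338 -0.0371 -0.9987] j6 0.74
[0.018, -0.0161, 0.0004, np.float64(-6.71)]
[0.0197, -0.0139, 0.0004, np.float64(-6.71)]
[0.0212, -0.0115, 0.0004, np.float64(-6.71)]
[0.0224, -0.0089, 0.0004, np.float64(-6.71)]
[0.0233, -0.0063, 0.0004, np.float64(-6.71)]
```

Request:
{"api": "send_rows", "payload": {
  "increments": [
    [[0.01,-0.01,-0.001,-3],[0.018,-0.014,-0.001,-6],[0.019,-0.012,-0.001,-6.5],[0.02,-0.009,-0.001,-6.5],[0.015,-0.006,-0.001,-6],[0.01,-0.002,0,-3],[0.004,0,0,-1],[0,0,0,0]]
  ]
}}

```text
clock: 54.45
eef_pos: [0.4305, 0.252, 0.1148]
tool_rot: [0.647, 0.762, -0.034, -0.006]
ft_force: [-0.6, -0.4, -0.8]
grip_width: 0.0175
```

```bash
python3 plan.py .4422 .2527 .08 98.2
```

```text
from [0.4305 0.252  0.1148] yaw 99.4 d [ 0.0117  0.0007 -0.0348] dyaw -1.2 turn 1.2 rows 1 tilt [-0.0538 -0.0442 -0.9976] j6 0.37
[-0.0013, 0.0117, 0.0348, np.float64(1.2)]
```

Tilt is 4° again; one or two gentle-lift/abrupt-drop cycles before laying the bar down.

Request:
{"api": "send_rows", "payload": {
  "increments": [
    [[0,0,-0.005,0],[0,0.003,-0.01,0.6],[0,0.003,-0.015,0.6],[0,0.003,-0.02,0],[0,0.003,-0.02,0],[0,0,-0.015,0],[0,0,-0.006,0],[0,0,0,0]]
  ]
}}

```text
clock: 55.25
eef_pos: [0.45, 0.2541, 0.2118]
tool_rot: [0.659, 0.751, -0.034, -0.005]
ft_force: [-0.4, 0.2, -1.7]
grip_width: 0.017
```

```bash
python3 plan.py .4422 .2527 .08 98.2|head -1
```

```text
from [0.45   0.2541 0.2118] yaw 97.52 d [-0.0078 -0.0014 -0.1318] dyaw 0.68 turn -0.68 rows 3 tilt [-0.0532 -0.0448 -0.9976] j6 0.39
```

Request:
{"api": "send_rows", "payload": {
  "increments": [
    [[0,0,0.05,0],[0,0,0.045,0],[0,0,0.02,0],[0,0,0,0],[0,0,0.0,0],[0,0,0,0],[0,0,0,0],[0,0,0,0]]
  ]
}}

```text
clock: 56.05
eef_pos: [0.4471, 0.2488, 0.0973]
tool_rot: [0.661, 0.75, -0.03, -0.004]
ft_force: [0.2, -0.6, -0.6]
grip_width: 0.0172
```

```bash
python3 plan.py .4422 .2527 .08 98.2|head -1
```

```text
from [0.4471 0.2488 0.0973] yaw 97.27 d [-0.0049  0.0039 -0.0173] dyaw 0.93 turn -0.93 rows 1 tilt [-0.0459 -0.0406 -0.9981] j6 0.39
```

Request:
{"api": "send_rows", "payload": {
  "increments": [
    [[0,0,-0.01,0],[0,0,-0.015,0],[0,0,-0.02,0],[0,0,-0.02,0],[0,0,-0.015,0],[0,0,-0.01,0],[0,0,-0.005,0],[0,0,0,0]]
  ]
}}

```text
clock: 56.85
eef_pos: [0.454, 0.2545, 0.2048]
tool_rot: [0.661, 0.75, -0.025, -0.002]
ft_force: [0.7, -0.9, 0.0]
grip_width: 0.0167
```

Request:
{"api": "send_rows", "payload": {
  "increments": [
    [[0,0,0.05,0],[0,0,0.05,0],[0,0,0.02,0],[0,0,0,0],[0,0,-0.005,0],[0,0,-0.015,0],[0,0,-0.02,0],[0,0,-0.02,0]]
  ]
}}

```text
clock: 57.65
eef_pos: [0.4513, 0.2522, 0.1444]
tool_rot: [0.661, 0.75, -0.025, -0.002]
ft_force: [0.3, 0.5, -1.5]
grip_width: 0.0168
```

Request:
{"api": "send_rows", "payload": {
  "increments": [
    [[0,0,-0.02,0],[0,0,-0.015,0],[0,0,-0.01,0],[0,0,-0.005,0],[0,0,0,0],[0,0,0.05,0],[0,0,0.04,0],[0,0,0.02,0]]
  ]
}}

```text
clock: 58.45
eef_pos: [0.4594, 0.2561, 0.1002]
tool_rot: [0.661, 0.75, -0.01, 0.003]
ft_force: [-0.5, -0.6, -1.8]
grip_width: 0.017
```

```bash
python3 plan.py .4422 .2527 .08 98.2|head -1
```

```text
from [0.4594 0.2561 0.1002] yaw 97.26 d [-0.0172 -0.0034 -0.0202] dyaw 0.94 turn -0.94 rows 1 tilt [-0.0089 -0.0196 -0.9998] j6 0.39
```

Request:
{"api": "send_rows", "payload": {
  "increments": [
    [[0,-0.006,0.002,-0.5],[0,-0.007,0.006,-0.4],[0,-0.003,0.008,0],[0,0,0.008,0],[0,0,0.004,0],[0,0,0,0],[0,0,0,0],[0,0,0,0]]
  ]
}}

```text
clock: 59.25
eef_pos: [0.4401, 0.2521, 0.0691]
tool_rot: [0.654, 0.756, -0.013, 0.002]
ft_force: [-0.6, 0.2, -0.1]
grip_width: 0.0169
```

```bash
python3 plan.py .4422 .2527 .043 98.2; python3 -c "
from h import *
c=cam('wrist','w25.png');np.savez('w25.npz',**c)"
```

```text
from [0.4401 0.2521 0.0691] yaw 98.24 d [ 0.0021  0.0006 -0.0261] dyaw -0.04 turn 0.04 rows 1 tilt [-0.0147 -0.0228 -0.9996] j6 0.38
[0.0003, 0.0022, 0.0261, np.float64(0.04)]
```

View pics/w25.png

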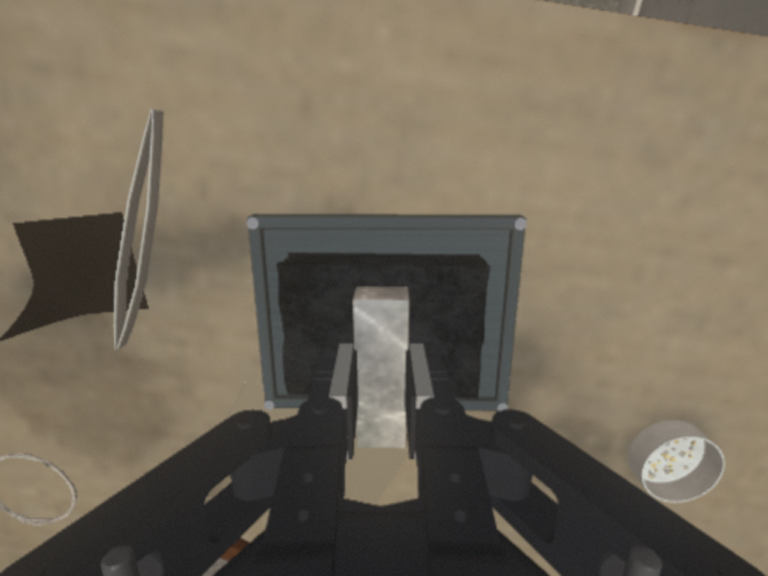

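Bar (382,365) stands over the charcoal (278–489 columns, centre 384). Check the offset along the bar.

```bash
python3 - <<'E'
from h import *
c=dict(np.load('w25.npz'));o=bot.get_obs();R=Rotation.from_quat(o['tool_rot']).as_matrix();P=cloud(c);t=(P-o['eef_pos'])@R
im=c['image'].astype(int)
m=(P[...,2]>.055)&(abs(t[...,0])<.012)&(im.min(-1)>90)&(abs(t[...,1])<.06)
print('bar tool',np.round(np.percentile(t[m],[1,50,99],axis=0),4))
for u,v in [(278,262),(489,262),(286,395),(488,395)]:
    w=ray(c,u/1.5,v/1.5,.026);print(np.round(w,4),np.round(R.T@(w-o['eef_pos']),4))
E
```

```text
bar tool [[-0.0115 -0.0308 -0.0259]
 [ 0.0001 -0.008   0.0027]
 [ 0.0116  0.0303  0.0099]]
[0.4153 0.203  0.026 ] [-0.0442 -0.0309  0.0446]
[0.4018 0.2922 0.026 ] [ 0.046  -0.0315  0.0428]
[0.4801 0.2115 0.026 ] [-0.045   0.0344  0.0435]
[0.4651 0.3058 0.026 ] [0.0504 0.033  0.0415]
```

Request:
{"api": "send_rows", "payload": {
  "increments": [
    [[0.001,0.001,0.005,0],[0,0.001,0.006,0],[0,0,0.005,0],[0,0,0.004,0],[0,0,0.002,0],[0,0,0,0],[0,0,0,0],[0,0,0,0]]
  ]
}}

```text
clock: 60.1
eef_pos: [0.4422, 0.253, 0.0451]
tool_rot: [0.655, 0.756, -0.013, 0.002]
ft_force: [0.8, -0.0, -1.0]
grip_width: 0.0173
```

```bash
python3 plan.py .4422 .2527 .042 98.2
```

```text
from [0.4422 0.253  0.0451] yaw 98.23 d [ 0.     -0.0003 -0.0031] dyaw -0.03 turn 0.03 rows 1 tilt [-0.0143 -0.0226 -0.9996] j6 0.38
[-0.0003, -0.0, 0.0031, np.float64(0.03)]
```

Request:
{"api": "send_rows", "payload": {
  "increments": [
    [[0,0,0.003,0],[0,0,0,0],[0,0,0,0],[0,0,0,0],[0,0,0,0],[0,0,0,0],[0,0,0,0],[0,0,0,0]]
  ]
}}

```text
clock: 60.9
eef_pos: [0.4428, 0.2533, 0.0427]
tool_rot: [0.655, 0.756, -0.012, 0.002]
ft_force: [-0.3, -0.9, -0.9]
grip_width: 0.017
```

```bash
python3 plan.py .4422 .2527 .042 98.2;python3 -c "
from h import *
st();c=cam('wrist','w26.png')
c=cam('side');cv2.imwrite('pics/s26.png',cv2.resize(c['image'][120:210,190:280,::-1],None,fx=6,fy=6))"
```

```text
from [0.4428 0.2533 0.0427] yaw 98.23 d [-0.0006 -0.0006 -0.0007] dyaw -0.03 turn 0.03 rows 1 tilt [-0.0126 -0.0216 -0.9997] j6 0.38
[-0.0005, -0.0007, 0.0007, np.float64(0.03)]
{'clock': 60.9, 'joint_pos': [0.5268, 0.4524, -0.2536, 0.8866, -0.0124, 0.3835], 'eef_pos': [0.4428, 0.2533, 0.0427], 'tool_rot': [0.6546, 0.7559, -0.0123, 0.0023], 'ft_force': [-0.2655, -0.8776, -0.9187], 'grip_width': 0.017}
```

View pics/w26.png

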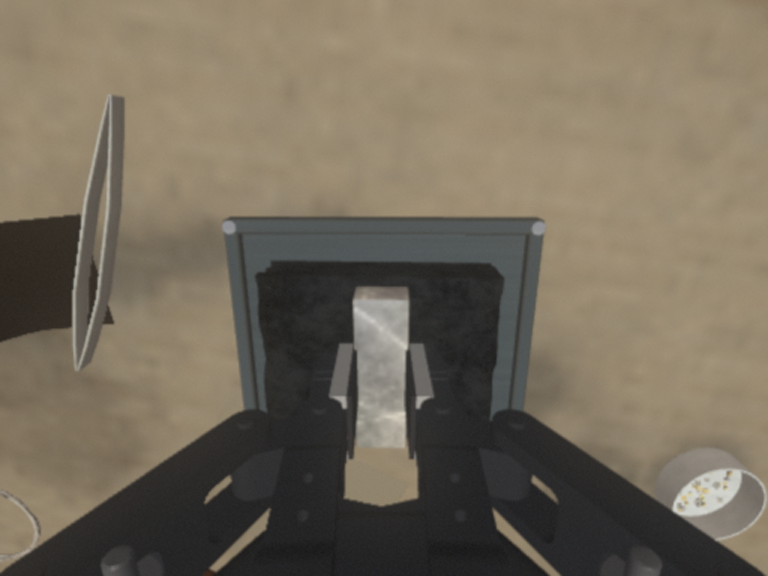

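View pics/s26.png

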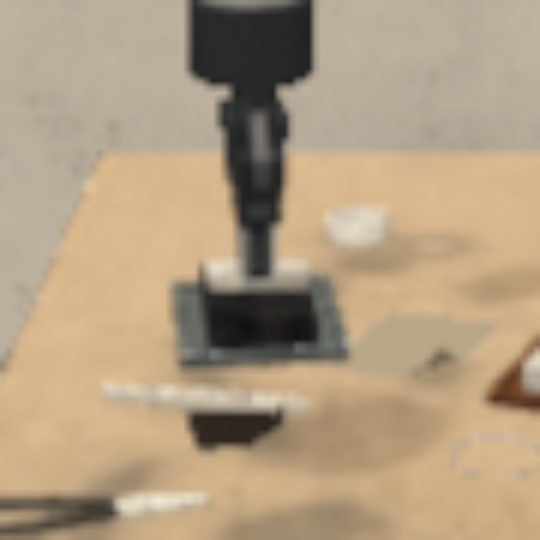

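Bar sits centred across the charcoal (382 vs 380), about 1 mm above it. Lower 1 mm, open, withdraw.

Request:
{"api": "send_rows", "payload": {
  "increments": [
    [[0,-0.001,0.001,0],[0,0,0,0],[0,0,0,0],[0,0,0,0],[0,0,0,0],[0,0,0,0],[0,0,0,0],[0,0,0,0]]
  ]
}}

```text
clock: 61.8
eef_pos: [0.4427, 0.2533, 0.0425]
tool_rot: [0.655, 0.756, -0.011, 0.003]
ft_force: [-0.3, -0.5, 0.3]
grip_width: 0.0166
```

Request:
{"api": "send_rows", "payload": {
  "increments": [
    [[0,0,0,0],[0,0,0,0],[0,0,0,0],[0,0,0,0],[0,0,0,0],[0,0,0,0],[0,0,0,0],[0,0,0,0]]
  ],
  "hand": -1
}}

```text
clock: 62.6
eef_pos: [0.4421, 0.2534, 0.0422]
tool_rot: [0.655, 0.756, -0.012, 0.003]
ft_force: [0.3, 0.9, 0.6]
grip_width: 0.0854
```

Request:
{"api": "send_rows", "payload": {
  "increments": [
    [[0,0,-0.006,0],[0,0,-0.014,0],[0,0,-0.022,0],[0,0,-0.03,0],[0,0,-0.03,0],[0,0,-0.02,0],[0,0,-0.01,0],[0,0,0,0]]
  ]
}}

```text
clock: 63.4
eef_pos: [0.443, 0.2558, 0.1808]
tool_rot: [0.655, 0.756, -0.012, 0.002]
ft_force: [0.5, -0.3, 0.3]
grip_width: 0.0857
```

```bash
python3 - <<'E'
from meas import *
st()
c=cam('wrist','w27.png');P=cloud(c);Z=P[...,2];hsv=cv2.cvtColor(c['image'],cv2.COLOR_RGB2HSV).astype(int)
m=(Z>.031)&(Z<.06)&(abs(P[...,0]-.442)<.05)&(abs(P[...,1]-.253)<.05)
k,r=rect(c,m.astype(np.uint8),.039,(0,0,768,576));print('bar',r,np.median(Z[m]));q=P[m];A=np.c_[q[:,:2],np.ones(len(q))];print(np.linalg.lstsq(A,q[:,2],rcond=None)[0][:2])
m=(Z>.018)&(Z<.06)&(abs(P[...,0]-.442)<.07)&(abs(P[...,1]-.253)<.07)
k,r=rect(c,m.astype(np.uint8),.026,(0,0,768,576));print('char',r)
c=cam('scene','sc27.png')
E
```

```text
{'clock': 63.4, 'joint_pos': [0.5308, 0.315, -0.0579, 1.2199, -0.0124, 0.3876], 'eef_pos': [0.443, 0.2558, 0.1808], 'tool_rot': [0.6546, 0.7559, -0.0124, 0.0023], 'ft_force': [0.5389, -0.2989, 0.3497], 'grip_width': 0.0857}
bar [441.8 253.2  61.8  18.4   7.7] 0.03855387708143987
[ 0.00261382 -0.00521437]
char [443.1 251.7  92.1  69.6  98.4]
```

View pics/w27.png

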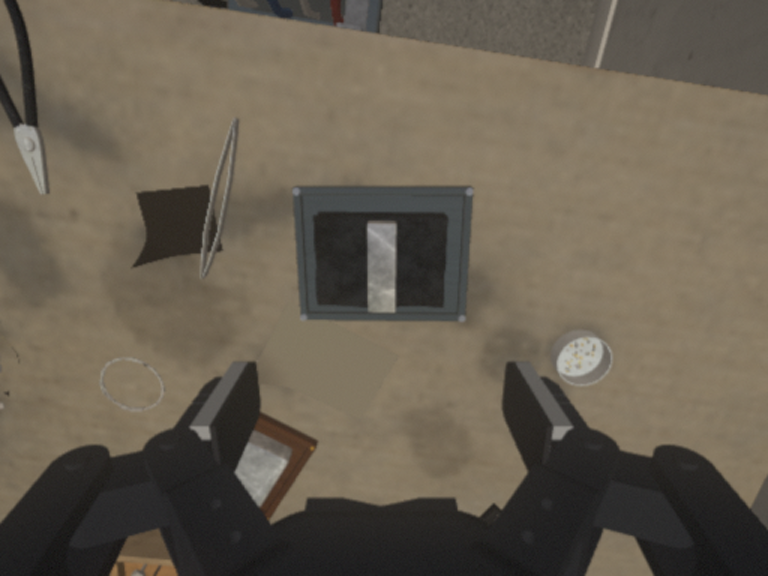

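View pics/sc27.png

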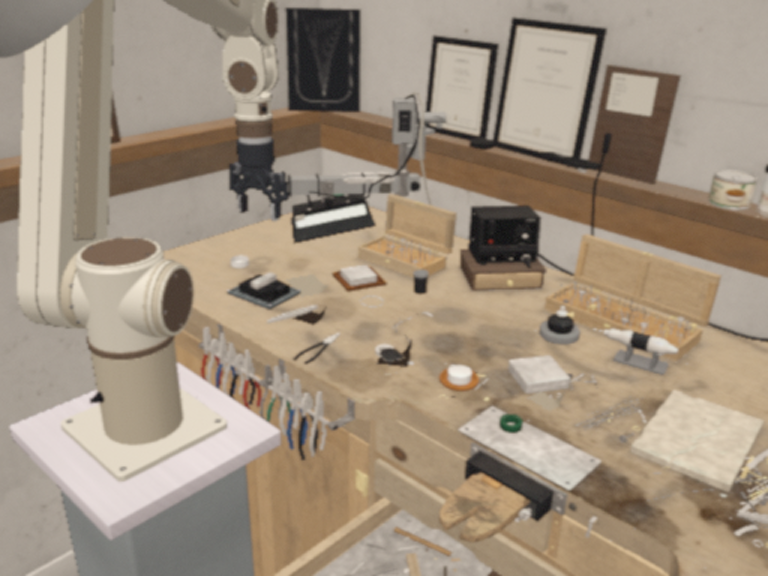

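Wrist view: bar (382,267) flat across the middle of the charcoal in the pan. Scene view: tin in the dish (460,376), block in the tray (358,277), and the gripper clear of everything. Handing in.

```bash
python3 -c "
from workcell import order
print(order.job_done())"
```

```text
the job is handed in; nothing more can be done
None
```

The stack came apart in the order asked, and I handed the job in at about 63.5 s of the 99 s. The hand-in gives no verdict.

| Thing | Last check |
|---|---|
| Tin | Upright inside the dish rim, judged from the pictures only; the depth measurement of the released tin failed because the fingers were in view. |
| Steel block (the smaller one) | Flat in the tray, about 2.5 mm off centre, with a gap all round. |
| Charcoal | Flat in the pan, within 1 mm of centre, long side aligned to about 0.2°. |
| Bar | Flat (top at about 38.5 mm) across the middle of the charcoal, along its narrow width. It is within 2 mm of centre and less than 1° off. |

- **Charcoal re-measurement:** the final measurement, with the bar on top, read 69.6 mm wide against the true 66 mm. I put that down to the bar being inside the mask. The measurement before it read 65.2 mm.
- **Tool tilt:** the tool tilted as far as about 8° (empty) during the turning moves. I brought it back to about 2° or less before gripping the charcoal and before laying the bar. The steel block was set down with about 3° of tilt and measured flat after release.
- **Forces:** the highest reading I saw was the block's own weight, about 7 N.

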